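Clear the display board, kick its stand out and hold it up

TASK

The jewellery display board lies face down with four loose tile chips on its back: take the scraper block, push all the chips off the board onto the table with it (not with the gripper) and put the scraper back down on the table. Then, with the board still lying flat, pull its kickstand up past the over-centre point of its spring so that it stays fully open. Last, raise the board by its carrying handle, stand it upright on its bottom edge, leaning back on the open kickstand, and finish while still gripping the handle so that it cannot tip; leave the other things on the table where they are.

Things in the scene. Friction and masses are not known exactly. Their poses are not given: they have to be found in the camera images.
- board: Display board lying face down: aluminium-framed panel 220 mm high, 240 mm wide, 22 mm thick, about 0.9 kg; slides if pushed with over 5 N. Origin: centre of its face, on the table. +x points to its top edge (x = +110 mm; bottom edge at -110), y across (sides at +-120), +z out of its flat rimless grey back (z = +22). The chips lie on the back's upper strip, x = +60 to +104, y = -75 to +75 mm.
- handle (a point): Middle of the carrying handle's round steel grip bar, 12 mm thick, straight for 98 mm along the board's y, at board x = +170, z = +14 mm (so 14 mm above the table as it lies), on two 12 mm rods at y = +-55 mm. 54 mm clear between bar and top edge. Pinch the bar across the board's x; it can turn between the fingers while the board swings up.
- bottom_edge (a point): Middle of the bottom edge, back side (board x = -110, y = 0, z = +22 mm). While raised, the board pivots on its bottom edge's face side (z = 0) as far as vertical, then on this line. Standing on the open kickstand it leans back 0.29 rad past the vertical, towards the kickstand, on this line and the kickstand's foot.
- hinge (a point): Middle of the kickstand's hinge axis, which runs along the board's y (board frame x = +20, y = 0, z = +32 mm). Its bracket is 62 mm wide, from x = +1 to +45 mm: a 3 mm plate with ears up to 18 mm above the back at x below +30. The coil spring lies beside the leg at y = +27 mm, from x = +39 to -30 mm, up to 15 mm above the back.
- kickstand (a joint): Opening angle of the kickstand in rad: 0 folded flat along the back, 0.66 fully open against its stop. An over-centre spring acts on it: with the board lying flat the leg springs shut from below about 0.38 and springs fully open by itself from beyond about 0.46. Flipping takes about 2 N upwards at the foot.
- leg_foot (a point): Centre of the kickstand's round rubber foot (14 mm diameter, 34 mm wide), 123 mm from the hinge axis. Folded, the leg runs from the hinge towards the bottom edge along the board's middle: an aluminium bar 28 mm wide (y) and 8 mm thick, its axis 10 mm above the back, 6 mm clear below. Its sides can be pinched from above. It opens by swinging the foot up off the back.
- scraper: Scraper block, 90 g, standing on its blade: black plastic blade foot 30 x 60 x 12 mm below a wooden grip 22 mm thick (x) x 54 mm long (y), top at 46 mm. Origin: centre of its underside; x across its thickness, the direction in which it pushes; y along the blade; z up. Pinch the wooden grip across its x.
- chip1: Loose tile chip 22 x 18 x 9 mm, 11 g, on the board's back. Origin: centre of its underside.
- chip2: Loose tile chip 20 x 15 x 9 mm, 11 g, on the board's back. Origin: centre of its underside.
- chip3: Loose tile chip 24 x 14 x 10 mm, 11 g, on the board's back. Origin: centre of its underside.
- chip4: Loose tile chip 18 x 18 x 9 mm, 11 g, on the board's back. Origin: centre of its underside.
- tape: Bystander: roll of paper tape lying flat, 72 mm across, 24 mm high; origin at the centre of its underside.
- cup: Bystander: take-away coffee cup with lid, 84 mm across, 116 mm high; origin at the centre of its underside.
- magnifier: Bystander: hand magnifier lying flat, ring 88 mm across and 18 mm high, handle to its -x, 100 mm long; origin under the centre of the lens.
- pliers: Bystander: small pliers lying flat, 130 mm long along its x, 12 mm high; origin under the pivot.
- bead_jar: Bystander: closed glass jar, 48 mm across, 55 mm high; origin at the centre of its underside.
- tweezers: Bystander: steel tweezers lying flat, 130 mm long along its x, 10 mm high; origin at the middle.

How it is judged (in metres and radians):
On the way, in this order (a step that is already met when the one before it is completed fails the run):
1. all four chips are off the board and on the table, the scraper is in the gripper and the board still lies flat (height (world z) of each of chip1, chip2, chip3, chip4 below 0.0215 m and (x of chip1 in the frame of board below -0.11 m or x of chip1 in the frame of board above 0.11 m or y of chip1 in the frame of board below -0.12 m or y of chip1 in the frame of board above 0.12 m) and (x of chip2 in the frame of board below -0.11 m or x of chip2 in the frame of board above 0.11 m or y of chip2 in the frame of board below -0.12 m or y of chip2 in the frame of board above 0.12 m) and (x of chip3 in the frame of board below -0.11 m or x of chip3 in the frame of board above 0.11 m or y of chip3 in the frame of board below -0.12 m or y of chip3 in the frame of board above 0.12 m) and (x of chip4 in the frame of board below -0.11 m or x of chip4 in the frame of board above 0.11 m or y of chip4 in the frame of board below -0.12 m or y of chip4 in the frame of board above 0.12 m) and contact force between the fingers and scraper above 1 N and angle between board's own z axis and vertical below 0.12 rad), for 0.1 s.
2. the kickstand is fully open, over centre, while the board still lies flat and the scraper has been put down on the table (value of joint kickstand above 0.58 rad and angle between board's own z axis and vertical below 0.12 rad and height (world z) of scraper below 0.018 m and contact force between the fingers and scraper below 0.1 N), for 0.2 s.
3. the board stands upright on its bottom edge and its kickstand, held by the handle (angle between board's own x axis and vertical below 0.4 rad and height (world z) of leg_foot below 0.016 m and height (world z) of bottom_edge below 0.012 m and value of joint kickstand above 0.58 rad and contact force between the fingers and board above 3 N and distance between the grasp point and handle below 0.07 m), for 0.2 s.
At the end, for the whole second after the job is handed in: Board still, upright (lean under 0.40 rad) on its bottom edge (within 12 mm of the table) and open kickstand (over 0.58 rad, foot centre under 16 mm), handle gripped (over 3 N, within 70 mm of mid-bar); chips and scraper on the table, board leaning on nothing else (all of step 3 and height (world z) of each of chip1, chip2, chip3, chip4, scraper below 0.03 m and linear speed of board below 0.03 m/s and contact force between the fingers and scraper below 0.1 N and contact force between board and scraper below 0.3 N and contact force between board and chip1 below 0.3 N and contact force between board and chip2 below 0.3 N and contact force between board and chip3 below 0.3 N and contact force between board and chip4 below 0.3 N and contact force between board and tape below 0.3 N and contact force between board and cup below 0.3 N and contact force between board and magnifier below 0.3 N and contact force between board and pliers below 0.3 N and contact force between board and bead_jar below 0.3 N and contact force between board and tweezers below 0.3 N); the arm keeps its last pose, push and grip.
It fails at once if a chip is pushed by the gripper instead of the scraper (contact force between the fingers and chip1 above 1 N or contact force between the fingers and chip2 above 1 N or contact force between the fingers and chip3 above 1 N or contact force between the fingers and chip4 above 1 N).
It fails at once if another thing on the table is moved by more than 40 mm (distance of any of tape, cup, magnifier, pliers, bead_jar, tweezers from where it was at the start of the episode above 0.04 m).
It also fails if it takes over 72 s, if anything falls off the work surface, if the arm or the gripper's body presses on something with over 40 N, if the wrist force passes 120 N, or if a joint passes its speed limit or range.

ROBOT

A 6-joint arm with a two-finger parallel gripper is mounted at the origin on the work surface. World frame = base frame: x ahead of the robot, y to its left, z up, the work surface at z = 0. Lengths are in m, angles in degrees, forces in N, time in s.
With the tool pointing down it reaches from about 0.35 to 0.775 m from the base axis. Payload 5.5 kg.
Tool frame: the origin (TCP) lies on the centre line of the jaws, within the pads' length; the fingertips stand 8 mm ahead of it and the grasp point (between the pads) lies 11 mm behind it; z points along the fingers, y is the direction in which the jaws open and shut (so a half turn about z gives the same grasp; the last joint's range is limited). The gripper opens to 85 mm and grips with 20 to 120 N. Pads are 22 mm wide; open, the fingers measure 114 mm over their backs; the gripper's body (76 mm by 85 mm) begins 54 mm behind the grasp point. The pads swing forward as they close: fully open they stand 13 mm farther back than shut.
Start: joints at [55.371, 17.945, 2.641, 74.691, 0, 82.002], TCP at [0.258, 0.514, 0.239] pointing down, gripper open.
Joint ranges: [-158.12, 158.12], [-49.38, 96.58], [-58.88, 72.47], [-126.05, 133.96], [-84.25, 85.87], [-180, 180]. Speed limits (degrees/s): [147.25, 147.25, 180, 180, 180, 180].

INTERFACE

Orientations are given as a 3x3 rotation matrix whose columns are the frame's x, y, z axes.
In Python, from cell import sense, viewer, sign_off, finder gives the robot as it stands.
- The arm moves only by the shell command python3 -m inch 'ROWS' [OPENING] [FORCE]. ROWS is JSON, a list that holds one entry, the list of rows, each a list of 6 numbers: the shift along the tool's x, y, z in cm, then the turn, a rotation vector about the tool's x, y, z in rad. In form: [[[tx, ty, tz, rx, ry, rz], ...]]. A call has 1 to 10 rows; each row shifts and turns the commanded pose from where the row before left it, along the tool's axes as they then stand; what a row does not reach is not made up. A row lasts 1/12 s, in which the tool goes at most 41.7 mm and 7.16 degrees, less where a joint would pass 70% of its speed; a pose out of reach is approached as far as the arm can. A call with a gripper value outside its range is refused whole. OPENING is the closure, from 0 (fully open) to 1 (shut), set as the call begins (- or left out, the last holds). The fingers move at their own pace and stop on an object; FORCE is the grip in N (left out, the last holds). Time passes only in rows, so rows that do not move let the fingers close. It gives the time, the measured TCP pose, the force and the opening at its end, in the units of the state.
- sense(): the state, without advancing time (a new reading comes with each control period).
- viewer.read_camera(name): name is "scene" or "top" or "wrist"; returns the picture (400x640x3 uint8, red, green, blue); there is no depth.
- viewer.camera_info(name): a dict with "K" (3x3 intrinsics, pixels), "distortion" ([k1, k2, p1, p2, k3] as OpenCV has them; the pictures are not rectified), "world_to_cam" (4x4, takes a point from world to camera coordinates). Camera axes: x right, y up, looking along -z (the intrinsics and any distortion apply to the point x, -y, -z); pixel columns grow to the right and rows downward; lengths in m; the calibration is good to about 2 mm. A picture is of the moment at which its call begins: read the wrist's pose just before it. camera_info takes no time and is no camera call; for the wrist camera it gives the pose at the moment of the call.
- sign_off(): hands the job in, once; it reports no verdict.
Trained networks look in the newest picture that a camera, given by its name, has taken for a name from the list of things; names that differ only in an ending like _2 or _b are one class to them, and where a whole thing is asked for, a point or a joint stands for the part that bears it (a point fixed in the world has none). Each returns a list of dicts, best first, with "score" (0 to 1); they miss things now and then, are a little off and sometimes report something else, mostly with a low value. They report only what shows in the picture. A call takes as long as a camera call.
- finder.spot_in(camera, thing): "extent" ([left, top, width, height] in pixels, round what is visible of it).
- finder.mark_of(camera, thing): "at" ([column, row] in pixels: a listed point, or the origin of a listed thing).
The state is a dict: "time": time; "joint_positions": joint angles; "joint_velocities": joint speeds; "effort": joint torques, N m; "tool_pos": TCP position; "orientation": TCP orientation; "ft_force": force on the tool from outside, world axes, zero at the start; "wrist_torque": the same for the moment, N m; "gripper_width": finger opening in m.
Only numpy, scipy, OpenCV 4.12 (cv2) and the standard library are available. Lean on these libraries where they do the work, as an engineer would, in place of code of your own. Each camera call takes 0.05 s, during which the arm holds its last target.

## Working session

There is one attempt and no reset: what is moved stays moved. The work goes in short steps, Python scripts to look and compute and a shell command to move; the robot and the scene stay as the last step left them, time stands still between calls to the robot, and variables do not carry over. Pictures are saved under pics/ and viewed, and the job is handed in when it is done.

```bash
ls; mkdir -p pics
python3 - <<'E'
from cell import sense, viewer, finder
import cv2
s=sense(); print({k:s[k] for k in ('time','tool_pos','orientation','gripper_width','ft_force')})
for c in ('scene','top'):
    im=viewer.read_camera(c); cv2.imwrite(f'pics/{c}0.png',im[:,:,::-1])
    i=viewer.camera_info(c); print(c,i)
for n in ['handle','bottom_edge','hinge','leg_foot','scraper','chip1','chip2','chip3','chip4','board','tape','cup','magnifier','pliers','bead_jar','tweezers']:
    print(n,[(round(d['score'],2),[round(float(v),1) for v in d['at']]) for d in finder.mark_of('top',n)[:4]])
print(sense()['time'])
E
```

```text
pics
{'time': 0.0, 'tool_pos': array([0.25745768, 0.51358432, 0.23841394]), 'orientation': array([[-8.93905664e-01,  4.48253919e-01, -1.04361674e-03],
       [ 4.48255057e-01,  8.93904450e-01, -1.49623581e-03],
       [ 2.62200081e-04, -1.80530015e-03, -9.99998336e-01]]), 'gripper_width': 0.08537891365502454, 'ft_force': array([-0.05226042, -0.82362829, -0.07682563])}
scene {'K': array([[366.18820997,   0.        , 320.92914596],
       [  0.        , 366.18820997, 203.72919825],
       [  0.        ,   0.        ,   1.        ]]), 'distortion': array([-0.05543352,  0.        ,  0.        ,  0.        ,  0.        ]), 'world_to_cam': array([[-0.63162057,  0.77512594,  0.01533732,  0.33299797],
       [-0.49792851, -0.42074759,  0.75831304,  0.2109316 ],
       [ 0.59424125,  0.47132923,  0.65171014, -1.26630835],
       [ 0.        ,  0.        ,  0.        ,  1.        ]])}
top {'K': array([[420.36968237,   0.        , 318.82599631],
       [  0.        , 420.36968237, 203.03865727],
       [  0.        ,   0.        ,   1.        ]]), 'distortion': array([0.02315022, 0.        , 0.
[... 635 characters left out ...]
6]), (0.52, [357.2, 236.3]), (0.5, [367.4, 218.7]), (0.5, [368.5, 187.8])]
chip2 [(0.62, [363.2, 202.6]), (0.52, [357.2, 236.3]), (0.5, [367.4, 218.7]), (0.5, [368.5, 187.8])]
chip3 [(0.62, [363.2, 202.6]), (0.52, [357.2, 236.3]), (0.5, [367.4, 218.7]), (0.5, [368.5, 187.8])]
chip4 [(0.62, [363.2, 202.6]), (0.52, [357.2, 236.3]), (0.5, [367.4, 218.7]), (0.5, [368.5, 187.8])]
board [(0.92, [331.0, 205.1]), (0.7, [188.2, 147.8])]
tape [(0.96, [174.7, 221.6]), (0.61, [287.9, 191.8])]
cup [(0.74, [232.4, 108.4]), (0.19, [366.5, 222.2])]
magnifier [(0.7, [466.3, 136.3])]
pliers [(0.89, [224.6, 276.4])]
bead_jar [(0.95, [189.1, 149.5]), (0.23, [450.2, 288.0])]
tweezers [(0.77, [450.0, 289.5])]
0.9
```

View pics/top0.png

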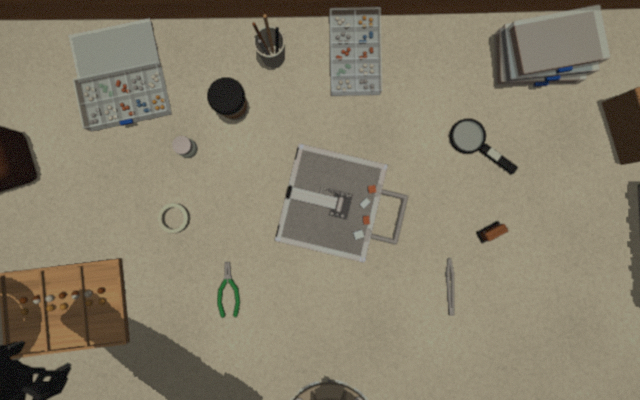

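View pics/scene0.png

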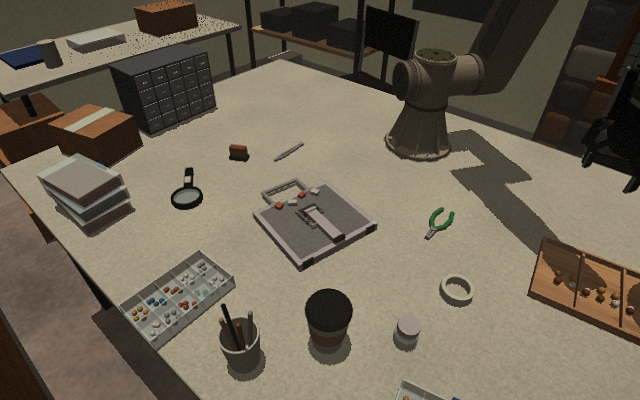

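```bash
cat > h.py <<'E'
import numpy as np, cv2
from cell import sense, viewer, finder
def ray(cam,px,info=None):
    i=info or viewer.camera_info(cam)
    p=cv2.undistortPoints(np.array([[px]],float),i['K'],i['distortion'])[0,0]
    W=i['world_to_cam']; R=W[:3,:3]; t=W[:3,3]
    return -R.T@t, R.T@np.array([p[0],-p[1],-1.])
def plane(cam,px,z,info=None):
    o,d=ray(cam,px,info); return o+d*(z-o[2])/d[2]
def proj(cam,P,info=None):
    i=info or viewer.camera_info(cam); W=i['world_to_cam']
    c=(W[:3,:3]@np.array(P).T).T+W[:3,3] if np.ndim(P)>1 else W[:3,:3]@np.array(P)+W[:3,3]
    c=np.atleast_2d(c)*[1,-1,-1]
    return cv2.projectPoints(c,np.zeros(3),np.zeros(3),i['K'],i['distortion'])[0][:,0]
E
python3 - <<'E'
from h import *
im=viewer.read_camera('top')
c=im[130:275,265:420]; cv2.imwrite('pics/b.png',cv2.resize(c,None,fx=5,fy=4.0 if 0 else 4,interpolation=cv2.INTER_CUBIC)[:,:,::-1])
c=im[200:260,455:535]; cv2.imwrite('pics/s.png',cv2.resize(c,None,fx=8,fy=8,interpolation=cv2.INTER_CUBIC)[:,:,::-1])
for n,p in dict(TL=(299,147),TR=(385,164),BR=(364,259),BL=(277,240)).items(): print(n,plane('top',p,.022))
for n,p,z in [('handle',(399.5,220.3),.014),('be',(288.7,192.6),.022),('scr',(488.9,231.8),0),('tape',(174.7,221.6),0),('cup',(232.4,108.4),0),('mag',(466.3,136.3),0),('pl',(224.6,276.4),0),('jar',(189,149.5),0),('tw',(450,289),0)]: print(n,plane('top',p,z))
E
```

```text
TL [0.66921831 0.05782755 0.022     ]
TR [ 0.62443533 -0.14696382  0.022     ]
BR [ 0.39946772 -0.09156872  0.022     ]
BL [0.44815438 0.11375118 0.022     ]
handle [ 0.48939429 -0.17952486  0.014     ]
be [0.56030975 0.08423582 0.022     ]
scr [ 0.45765884 -0.39700384  0.        ]
tape [0.49649481 0.36300435 0.        ]
cup [0.77119885 0.2204411  0.        ]
mag [ 0.69130208 -0.35026051  0.        ]
pl [0.3620892  0.24351648 0.        ]
jar [0.67171819 0.32734651 0.        ]
tw [ 0.32205693 -0.29883767  0.        ]
```

View pics/b.png

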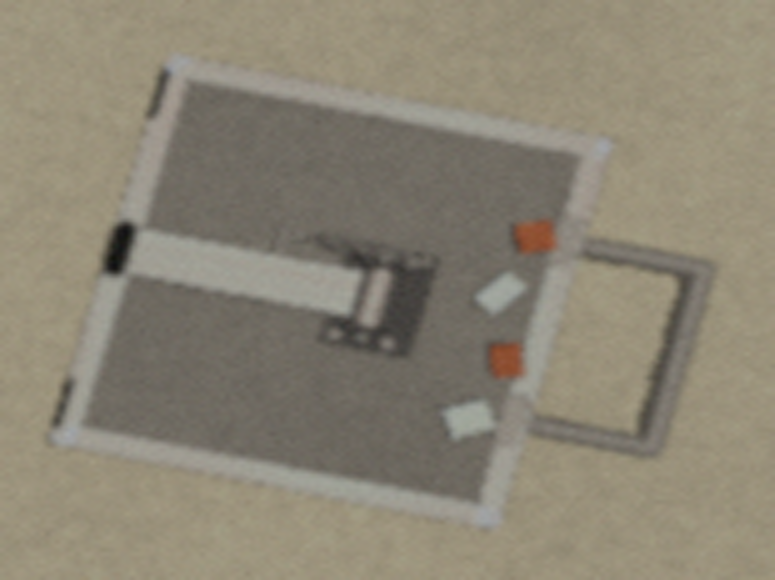

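View pics/s.png

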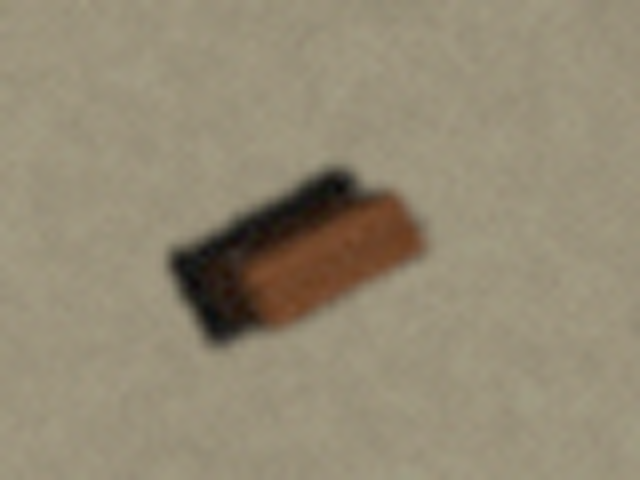

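```bash
cat >> h.py <<'E'
from scipy.optimize import least_squares
def board_fit(pts,uv,cam='top',x0=(0.535,-0.02,-1.8)):
    pts=np.array(pts,float)
    def T(v):
        c,s=np.cos(v[2]),np.sin(v[2]); return pts@np.array([[c,s,0],[-s,c,0],[0,0,1]])+[v[0],v[1],0]
    r=least_squares(lambda v:(proj(cam,T(v))-uv).ravel(),x0)
    return r.x,r.fun.reshape(-1,2)
E
python3 - <<'E'
from h import *
pts=[(-110,120,22),(110,120,22),(110,-120,22),(-110,-120,22)]
uv=[(299.4,145.5),(386.2,166.2),(363,260),(277.4,239.2)]
b,r=board_fit(np.array(pts)/1e3,uv); print('board',b,np.degrees(b[2]),r.round(1).tolist())
c,s=np.cos(b[2]),np.sin(b[2]); R=np.array([[c,-s],[s,c]])
print('handle',b[:2]+R@[.17,0],proj('top',[*(b[:2]+R@[.17,0]),.014]))
for q in [(363.2,202.6),(357.2,236.3),(367.4,218.7),(368.5,187.8)]:
    p=plane('top',q,.022); print('chip',(R.T@(p[:2]-b[:2])).round(3))
q=np.array([(245,265),(390,190),(425,245),(280,325)])/8+[455,200]
# 4 top corners fit scraper
sp=[(-.011,-.027,.046),(-.011,.027,.046),(.011,.027,.046),(.011,-.027,.046)]
v,r=board_fit(sp,q-0.44,x0=(.46,-.4,-1.1)); print('scr',v,np.degrees(v[2]),r.round(1).tolist())
P=[plane('top',a-.44,.046)[:2] for a in q]; print(np.round(P,4).tolist())
for a,bb in [(0,1),(3,2)]: d=P[bb]-P[a]; print(np.degrees(np.arctan2(d[1],d[0])),np.linalg.norm(d))
E
```

```text
board [ 0.53489557 -0.01731342 -1.82661777] -104.657489179253 [[-0.9, -2.5], [1.8, -1.7], [1.8, 2.6], [-2.8, 1.5]]
handle [ 0.49187873 -0.1817809 ] [[400.41521516 219.24462877]]
chip [0.073 0.017]
chip [ 0.078 -0.064]
chip [ 0.092 -0.018]
chip [0.078 0.055]
scr [ 0.45942512 -0.39581347 -2.66296763] -152.57680616979317 [[-1.4, 0.3], [1.0, -1.5], [1.4, 0.0], [-1.0, 1.2]]
[[0.4573, -0.37], [0.4782, -0.4123], [0.4622, -0.4217], [0.4399, -0.3793]]
-63.74629289783504 0.04718704663017629
-62.233419896411604 0.047842651185041704
```

```bash
python3 -m inch '[[[-2.9,-2.5,0.2,0,0,0],[-2.9,-2.5,0.2,0,0,0],[-2.9,-2.5,0.2,0,0,0],[-2.9,-2.5,0.2,0,0,0],[-2.9,-2.5,0.2,0,0,0],[-2.9,-2.5,0.2,0,0,0],[-2.9,-2.5,0.2,0,0,0],[-2.9,-2.5,0.2,0,0,0],[-2.9,-2.5,0.2,0,0,0],[-2.9,-2.5,0.2,0,0,0]]]' 0
python3 -m inch '[[[0,0,0,0,0,0.105],[0,0,0,0,0,0.105],[0,0,0,0,0,0.105],[0,0,0,0,0,0.105],[0,0,0,0,0,0.105],[0,0,0,0,0,0.105]]]'
python3 -c "
from h import *
s=sense();print(s['time'],s['tool_pos'],s['orientation'].round(4),s['joint_positions'])
d=s['orientation'].T@(np.array([.459,-.396,.16])-s['tool_pos']);print(d)"
```

```text
time: 1.78
tool_pos: [0.4053, 0.1588, 0.2195]
orientation: [[-0.894, 0.448, 0.001], [0.448, 0.894, 0.0], [-0.001, 0.001, -1.0]]
ft_force: [1.3, -0.1, -0.4]
gripper_width: 0.0854
time: 2.28
tool_pos: [0.405, 0.1604, 0.2194]
orientation: [[-0.453, 0.891, 0.0], [0.891, 0.453, 0.0], [-0.0, 0.0, -1.0]]
ft_force: [0.8, 0.9, 0.8]
gripper_width: 0.0855
2.2833 [0.40501928 0.16041226 0.21942725] [[-4.532e-01  8.914e-01  3.000e-04]
 [ 8.914e-01  4.532e-01  1.000e-04]
 [-0.000e+00  4.000e-04 -1.000e+00]] [ 1.10221062e+01  2.96343061e+00 -1.86120044e+01  6.84036908e+01
  3.62708489e-03  7.40707556e+01]
[-0.52044482 -0.20408871  0.05937257]
```

```bash
python3 -m inch '[[[-3.7,-1.45,0,0,0,0],[-3.7,-1.45,0,0,0,0],[-3.7,-1.45,0,0,0,0],[-3.7,-1.45,0,0,0,0],[-3.7,-1.45,0,0,0,0],[-3.7,-1.45,0,0,0,0],[-3.7,-1.45,0,0,0,0],[-3.7,-1.45,0,0,0,0],[-3.7,-1.45,0,0,0,0],[-3.7,-1.45,0,0,0,0]]]' >/dev/null
python3 -m inch '[[[-3.7,-1.45,0,0,0,0],[-3.7,-1.45,0,0,0,0],[-3.7,-1.45,0,0,0,0],[-3.7,-1.45,0,0,0,0],[0,0,0,0,0,0]]]'
python3 - <<'E'
from h import *
im=viewer.read_camera('wrist'); i=viewer.camera_info('wrist'); cv2.imwrite('pics/w1.png',im[:,:,::-1])
o,d=ray('wrist',(320,200),i); print('cam',o,d/np.linalg.norm(d))
m=finder.mark_of('wrist','scraper'); print(m[:2]); e=finder.spot_in('wrist','scraper'); print(e[:2])
for k in m[:2]: print(plane('wrist',k['at'],0,i))
s=sense(); print(s['tool_pos'],s['time'],s['joint_positions'])
E
```

```text
time: 3.53
tool_pos: [0.4619, -0.4, 0.2177]
orientation: [[-0.453, 0.891, 0.0], [0.891, 0.453, -0.003], [-0.003, -0.001, -1.0]]
ft_force: [-0.2, 0.8, 0.3]
gripper_width: 0.0855
cam [ 0.42830677 -0.33108659  0.35209976] [ 0.13253899 -0.24077614 -0.96148857]
[{'at': [319.0, 176.1], 'score': 0.76}]
[{'extent': [305.1, 151.4, 27.4, 54.1], 'score': 0.78}]
[ 0.46184143 -0.3927018   0.        ]
[ 0.46143555 -0.39288973  0.21858359] 3.6833 [-4.80088131e+01  2.18577332e+01  5.33686450e+00  7.35747405e+01
  2.18246424e-02  1.47773711e+01]
```

View pics/w1.png

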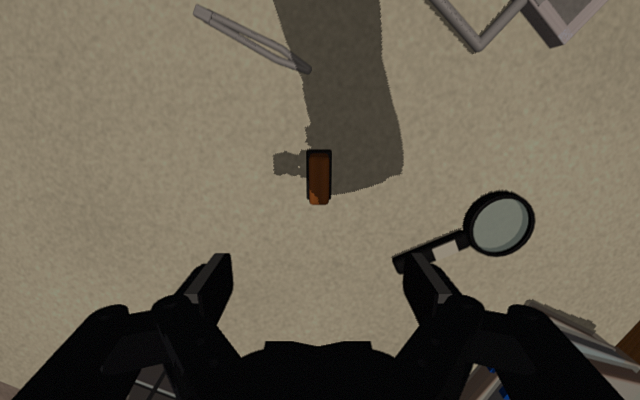

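```bash
python3 -m inch '[[[0,0,3.2,0,0,0],[0,0,3.2,0,0,0],[0,0,3.2,0,0,0],[0,0,3.2,0,0,0],[0,0,3.2,0,0,0],[0,0,3.0,0,0,0],[0,0,0,0,0,0],[0,0,0,0,0,0]]]'
python3 -m inch '[[[0,0,0,0,0,0],[0,0,0,0,0,0],[0,0,0,0,0,0],[0,0,0,0,0,0],[0,0,0,0,0,0],[0,0,0,0,0,0],[0,0,0,0,0,0],[0,0,0,0,0,0]]]' 1 40
```

```text
time: 4.35
tool_pos: [0.461, -0.3902, 0.0286]
orientation: [[-0.46, 0.888, -0.003], [0.888, 0.46, 0.003], [0.004, -0.001, -1.0]]
ft_force: [-0.1, 0.7, 0.5]
gripper_width: 0.0852
time: 5.02
tool_pos: [0.4624, -0.3936, 0.0305]
orientation: [[-0.458, 0.889, 0.001], [0.889, 0.458, -0.002], [-0.002, 0.001, -1.0]]
ft_force: [-0.6, -0.2, 6.4]
gripper_width: 0.0213
```

```bash
python3 -m inch '[[[0,0,-2.5,0,0,0],[0,0,-3.5,0,0,0],[0,0,-3.5,0,0,0],[0,0,-3.5,0,0,0],[0,0,-3.5,0,0,0],[0,0,-2.5,0,0,0.1],[0,0,0,0,0,0.1],[0,0,0,0,0,0.1],[0,0,0,0,0,0.1],[0,0,0,0,0,0.1]]]'
python3 -m inch '[[[0,0,0,0,0,0.1],[0,0,0,0,0,0.1],[0,0,0,0,0,0.03],[0,0,0,0,0,0]]]'
python3 -c "
from h import *
s=sense()
d=s['orientation'].T@(np.array([.48,-.18,.22])-s['tool_pos']);print(d,s['ft_force'])"
```

```text
time: 5.85
tool_pos: [0.4617, -0.3928, 0.2192]
orientation: [[0.029, 1.0, -0.0], [1.0, -0.029, 0.0], [0.0, -0.0, -1.0]]
ft_force: [0.4, -0.1, -1.1]
gripper_width: 0.0215
time: 6.18
tool_pos: [0.4616, -0.3927, 0.2189]
orientation: [[0.252, 0.968, -0.001], [0.968, -0.252, 0.001], [0.001, -0.001, -1.0]]
ft_force: [0.5, 0.6, -1.9]
gripper_width: 0.0211
[ 0.21046445 -0.03583939 -0.00096185] [ 0.5021992   0.59474788 -1.94619442]
```

```bash
python3 -m inch '[[[3.5,-0.6,0,0,0,0],[3.5,-0.6,0,0,0,0],[3.5,-0.6,0,0,0,0],[3.5,-0.6,0,0,0,0],[3.5,-0.6,0,0,0,0],[3.5,-0.6,0,0,0,0],[0,0,0,0,0,0],[0,0,0,0,0,0]]]'
python3 - <<'E'
from h import *
import pickle
im=viewer.read_camera('wrist'); i=viewer.camera_info('wrist'); cv2.imwrite('pics/w2.png',im[:,:,::-1]); pickle.dump(i,open('i2.pkl','wb'))
for n,z in [('handle',.014),('leg_foot',.032),('hinge',.032),('chip1',.022)]:
  for k in finder.mark_of('wrist',n)[:4]: print(n,k['score'],k['at'],plane('wrist',k['at'],z,i))
s=sense(); print(s['tool_pos'],s['time'])
E
```

```text
time: 6.85
tool_pos: [0.4798, -0.1788, 0.2195]
orientation: [[0.247, 0.969, -0.0], [0.969, -0.247, -0.0], [-0.0, 0.0, -1.0]]
ft_force: [0.5, 0.7, -0.6]
gripper_width: 0.021
handle 0.62 [331.2, 175.1] [ 0.49726381 -0.17739173  0.014     ]
handle 0.19 [379.7, 104.6] [ 0.56820625 -0.11356752  0.014     ]
leg_foot 0.36 [380.3, 103.1] [ 0.56538531 -0.11199616  0.032     ]
hinge 0.74 [333.4, 33.6] [ 0.53317464 -0.03588842  0.032     ]
chip1 0.7 [502.8, 259.3] [ 0.68471681 -0.33635491  0.022     ]
chip1 0.66 [345.8, 94.6] [ 0.53321433 -0.09444018  0.022     ]
chip1 0.59 [377.0, 103.5] [ 0.56392993 -0.11162394  0.022     ]
chip1 0.51 [311.6, 106.6] [ 0.4945465  -0.09724974  0.022     ]
[ 0.47978931 -0.18179938  0.21913558] 7.1
```

View pics/w2.png

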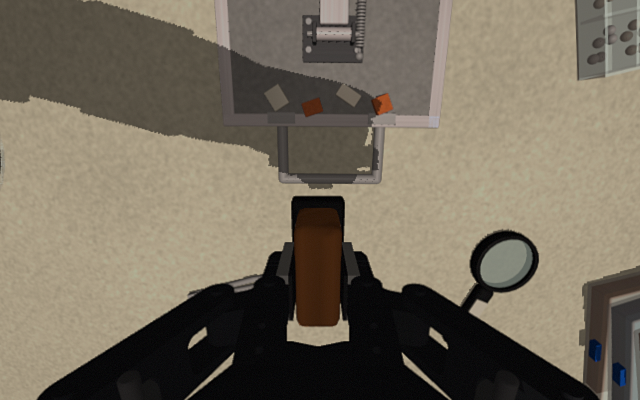

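Run:
```python
from h import *
import pickle
i=pickle.load(open('i2.pkl','rb'))
a=plane('',(222,127),.022,i)[:2];b=plane('',(440,128),.022,i)[:2]
h1=plane('',(283,180),.014,i)[:2];h2=plane('',(380,181),.014,i)[:2]
hg=plane('',(333.4,33.6),.032,i)[:2]
print(a,b,np.linalg.norm(b-a),h1,h2,np.linalg.norm(h2-h1))
yv=(b-a)/np.linalg.norm(b-a); xv=np.array([yv[1],-yv[0]])
print('yaw y',np.degrees(np.arctan2(yv[1],yv[0])), 'h yaw',np.degrees(np.arctan2(*(h2-h1)[::-1])))
m=(a+b)/2; print('org from top',m-.11*xv,' from handle',(h1+h2)/2-.17*xv,' hinge',hg-.02*xv)
```

```text
[ 0.39311443 -0.09305936] [ 0.62701852 -0.15410301] 0.24173839380755907 [ 0.44043443 -0.16885631] [ 0.55188163 -0.19874888] 0.11538650242022255
yaw y -14.626651502252791 h yaw -15.014575024232217
org from top [ 0.53784362 -0.01714608]  from handle [ 0.53908634 -0.01931199]  hinge [ 0.53822503 -0.01653658]
```

Run:
```python
from h import *
import pickle
i=pickle.load(open('i2.pkl','rb'))
s=sense(); R=s['orientation'];p=s['tool_pos']
for q in [(292,197),(344,197)]:
    w=plane('',q,p[2]-.0295+.012,i); print(R.T@(w-p))
for t in [(.4159,-.0693,.11)]:print(R.T@(np.array(t)-p), p)
```

```text
[ 0.03331311 -0.01441608  0.01749789]
[0.03341538 0.01369554 0.01749807]
[ 0.09270783 -0.09024728  0.10912935] [ 0.47978931 -0.18179938  0.21913558]
```

```bash
python3 -m inch '[[[2.27,-2.26,0,0,0,0],[2.27,-2.26,0,0,0,0],[2.27,-2.26,0,0,0,0],[2.27,-2.26,0,0,0,0],[0,0,3,0,0,0],[0,0,3,0,0,0],[0,0,3,0,0,0],[0,0,3,0,0,0],[0,0,2.5,0,0,0],[0,0,1,0,0,0]]]' 
python3 -m inch '[[[0,0,0.5,0,0,0],[0,0,0,0,0,0],[0,0,0,0,0,0]]]'
python3 - <<'E'
from h import *
s=sense(); R=s['orientation'];p=s['tool_pos']
B=np.array([[-.2529,.9675],[-.9675,-.2529]]); print(p,B.T@(p[:2]-[.538,-.0175]),s['ft_force'])
im=viewer.read_camera('wrist'); cv2.imwrite('pics/w3.png',im[:,:,::-1])
E
```

```text
time: 7.93
tool_pos: [0.413, -0.0701, 0.0611]
orientation: [[0.253, 0.967, -0.004], [0.967, -0.253, 0.002], [0.001, -0.005, -1.0]]
ft_force: [-0.6, -0.0, -1.8]
gripper_width: 0.0213
time: 8.18
tool_pos: [0.4156, -0.0707, 0.0597]
orientation: [[0.252, 0.968, 0.001], [0.968, -0.252, -0.0], [0.0, 0.001, -1.0]]
ft_force: [0.0, 0.4, -0.8]
gripper_width: 0.021
[ 0.41564342 -0.07067408  0.05969904] [ 0.0823899  -0.10493227] [ 0.01731135  0.40773648 -0.76558784]
```

View pics/w3.png

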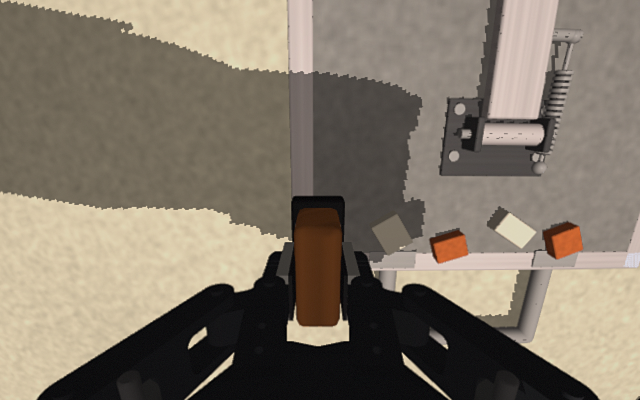

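```bash
python3 -m inch '[[[0,0,0.4,0,0,0],[0,0,0.2,0,0,0],[0,0,0,0,0,0],[0,0,0,0,0,0]]]'
python3 -m inch '[[[0,0,0.1,0,0,0],[0,0,0,0,0,0],[0,0,0,0,0,0]]]'
```

```text
time: 8.57
tool_pos: [0.4152, -0.07, 0.0535]
orientation: [[0.251, 0.968, 0.0], [0.968, -0.251, -0.0], [0.0, 0.0, -1.0]]
ft_force: [-0.6, -0.3, -0.6]
gripper_width: 0.0211
time: 8.82
tool_pos: [0.4154, -0.07, 0.0525]
orientation: [[0.251, 0.968, 0.001], [0.968, -0.251, -0.0], [0.0, 0.001, -1.0]]
ft_force: [-0.2, 0.8, 1.0]
gripper_width: 0.0213
```

```bash
python3 -m inch '[[[0,0.5,0,0,0,0],[0,1,0,0,0,0],[0,1,0,0,0,0],[0,1,0,0,0,0],[0,1,0,0,0,0],[0,1,0,0,0,0],[0,1,0,0,0,0],[0,1,0,0,0,0],[0,1,0,0,0,0],[0,1,0,0,0,0]]]'
python3 - <<'E'
from h import *
s=sense(); R=s['orientation'];p=s['tool_pos']
B=np.array([[-.2529,.9675],[-.9675,-.2529]]); print(p,B.T@(p[:2]-[.538,-.0175]),s['ft_force'])
im=viewer.read_camera('wrist'); cv2.imwrite('pics/w4.png',im[:,:,::-1])
E
```

```text
time: 9.65
tool_pos: [0.507, -0.0938, 0.0525]
orientation: [[0.251, 0.968, -0.002], [0.968, -0.251, 0.0], [-0.0, -0.002, -1.0]]
ft_force: [-5.6, 2.2, 8.9]
gripper_width: 0.0212
[ 0.5070205  -0.09379183  0.05250592] [ 0.08164706 -0.01067846] [-5.57407728  2.20429613  8.85379224]
```

View pics/w4.png

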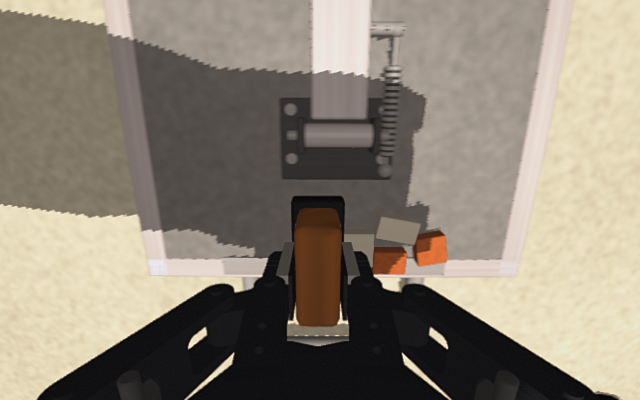

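```bash
python3 - <<'E'
from h import *
i=viewer.camera_info('wrist')
a=plane('',(149,275),.022,i)[:2];b=plane('',(518,276),.022,i)[:2]
print(a,b,np.linalg.norm(b-a),sense()['ft_force'])
yv=(b-a)/np.linalg.norm(b-a); xv=np.array([yv[1],-yv[0]])
print('yaw y',np.degrees(np.arctan2(yv[1],yv[0])),'org',(a+b)/2-.11*xv)
E
python3 -m inch '[[[0,0,-0.1,0,0,0],[0,0,0,0,0,0]]]'
```

```text
[ 0.3983468  -0.09045611] [ 0.62983027 -0.15200626] 0.23952665522836908 [ 2.96890886 -0.2472587  -0.90095356]
yaw y -14.890098649644752 org [ 0.54235477 -0.01492493]
time: 9.87
tool_pos: [0.5074, -0.0939, 0.053]
orientation: [[0.251, 0.968, -0.0], [0.968, -0.251, 0.0], [0.0, -0.0, -1.0]]
ft_force: [0.0, -0.9, -0.4]
gripper_width: 0.0211
```

```bash
python3 -m inch '[[[0,0.5,0,0,0,0],[0,1,0,0,0,0],[0,1,0,0,0,0],[0,1,0,0,0,0],[0,1,0,0,0,0],[0,1,0,0,0,0],[0,1,0,0,0,0],[0,1,0,0,0,0],[0,0.5,0,0,0,0]]]'
python3 - <<'E'
from h import *
s=sense(); R=s['orientation'];p=s['tool_pos']
B=np.array([[-.2529,.9675],[-.9675,-.2529]]); print(p,B.T@(p[:2]-[.540,-.0165]),s['ft_force'])
im=viewer.read_camera('wrist'); cv2.imwrite('pics/w5.png',im[:,:,::-1])
E
```

```text
time: 10.62
tool_pos: [0.5855, -0.1143, 0.053]
orientation: [[0.251, 0.968, 0.001], [0.968, -0.251, -0.0], [0.0, 0.001, -1.0]]
ft_force: [0.0, -0.5, -0.5]
gripper_width: 0.0211
[ 0.58554696 -0.11426502  0.05301172] [0.08306883 0.06879146] [ 0.02336312 -0.53632024 -0.54425117]
```

View pics/w5.png

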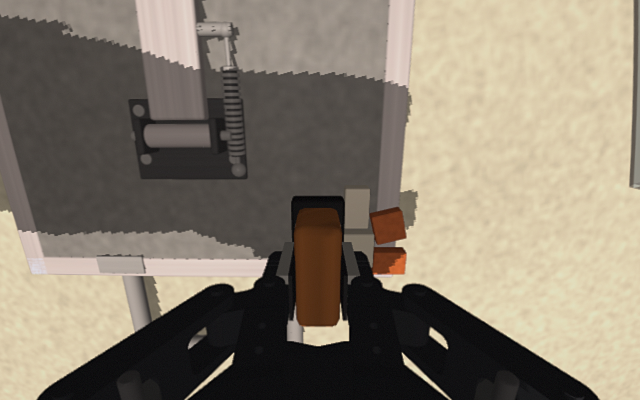

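```bash
python3 -m inch '[[[0,0.5,0,0,0,0],[0,1,0,0,0,0],[0,1,0,0,0,0],[0,1,0,0,0,0],[0,1,0,0,0,0],[0,1,0,0,0,0],[0,1,0,0,0,0],[0,0.5,0,0,0,0],[0,0,0,0,0,0],[0,0,0,0,0,0]]]'
python3 - <<'E'
from h import *
s=sense(); R=s['orientation'];p=s['tool_pos']
B=np.array([[-.2529,.9675],[-.9675,-.2529]]); print(p,B.T@(p[:2]-[.540,-.0165]),s['ft_force'])
im=viewer.read_camera('wrist'); cv2.imwrite('pics/w6.png',im[:,:,::-1])
im=viewer.read_camera('top'); cv2.imwrite('pics/t6.png',cv2.resize(im[120:280,260:480],None,fx=3.6,fy=3.6)[:,:,::-1])
E
```

```text
time: 11.5
tool_pos: [0.6518, -0.1313, 0.053]
orientation: [[0.251, 0.968, -0.001], [0.968, -0.251, 0.0], [0.0, -0.001, -1.0]]
ft_force: [-1.1, -0.6, -1.2]
gripper_width: 0.0215
[ 0.65176849 -0.13132196  0.05296818] [0.08282399 0.13717449] [-1.10137047 -0.60596927 -1.169918  ]
```

View pics/w6.png

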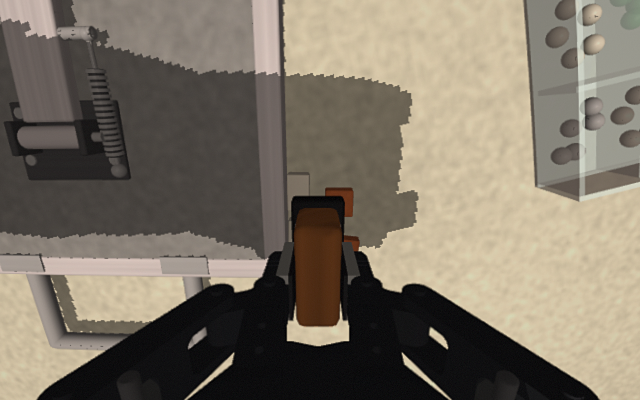

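View pics/t6.png

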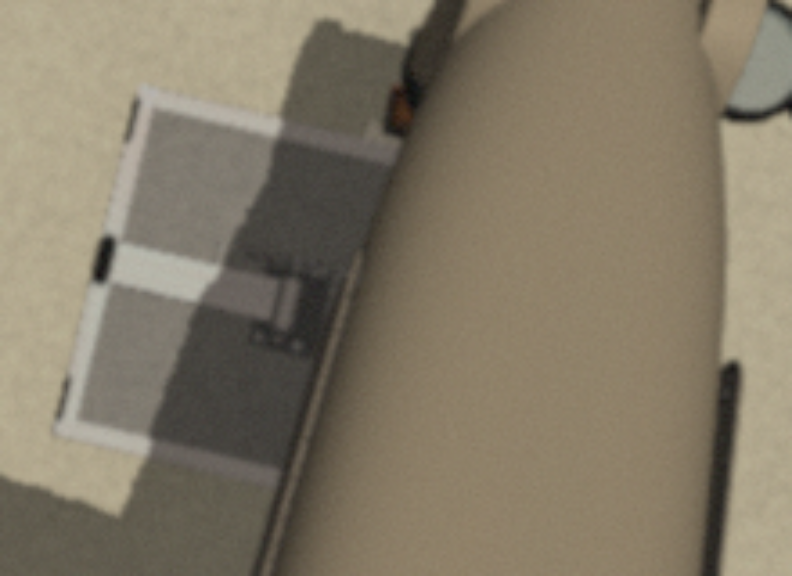

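```bash
python3 -m inch '[[[0,0,-2,0,0,0],[0,0,-3.5,0,0,0],[0,0,-3.5,0,0,0],[-2.5,-0.6,-3.5,0,0,0],[-3.5,-1,0,0,0,0],[-3.5,-1,0,0,0,0],[-3.5,-1,0,0,0,0],[0,0,0,0,0,0],[0,0,0,0,0,0]]]'
python3 - <<'E'
from h import *
im=viewer.read_camera('wrist'); i=viewer.camera_info('wrist');cv2.imwrite('pics/w7.png',im[:,:,::-1])
s=sense();print(s['tool_pos'],s['ft_force'],s['gripper_width'])
for k in finder.mark_of('wrist','chip1')[:6]: print(k['score'],k['at'],plane('wrist',k['at'],0,i))
E
```

```text
time: 12.35
tool_pos: [0.5836, -0.249, 0.1771]
orientation: [[0.255, 0.967, -0.0], [0.967, -0.255, 0.0], [0.0, -0.0, -1.0]]
ft_force: [-0.3, 0.7, -1.6]
gripper_width: 0.0215
[ 0.58435968 -0.24779927  0.17698151] [ 0.81383695 -0.43319512 -0.25724681] 0.02134471126323242
0.91 [341.8, 23.4] [ 0.64689423 -0.09937675  0.        ]
0.91 [367.9, 31.3] [ 0.66952953 -0.11223482  0.        ]
0.71 [345.1, 56.0] [ 0.6433175  -0.12806192  0.        ]
0.67 [372.1, 70.2] [ 0.66619028 -0.1472775   0.        ]
0.44 [318.8, 243.6] [ 0.56838068 -0.31392062  0.        ]
```

View pics/w7.png

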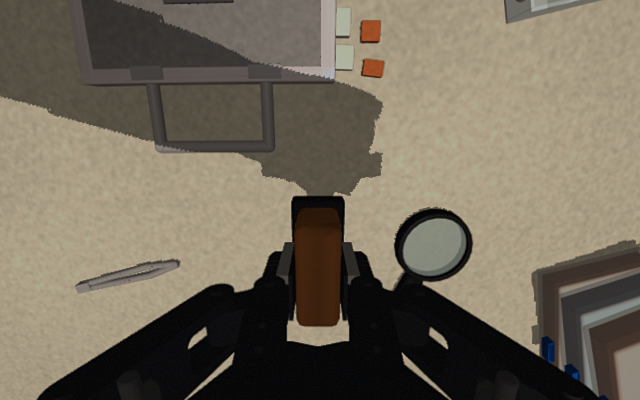

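```bash
python3 -m inch '[[[-3.1,-1.8,0,0,0,0],[-3.1,-1.8,0,0,0,0],[-3.1,-1.8,0,0,0,0],[-3.1,-1.8,0,0,0,0],[-3.1,-1.6,0,0,0,0],[0,0,3.5,0,0,0],[0,0,3.5,0,0,0],[0,0,3.5,0,0,0],[0,0,3,0,0,0],[0,0,0,0,0,0]]]'
python3 -m inch '[[[0,0,0.5,0,0,0],[0,0,0.3,0,0,0],[0,0,0,0,0,0],[0,0,0,0,0,0]]]'
```

```text
time: 13.28
tool_pos: [0.4584, -0.3704, 0.0355]
orientation: [[0.25, 0.968, -0.008], [0.968, -0.249, 0.009], [0.006, -0.01, -1.0]]
ft_force: [-0.5, 1.2, -1.8]
gripper_width: 0.0211
time: 13.62
tool_pos: [0.4625, -0.3761, 0.0358]
orientation: [[0.251, 0.968, 0.002], [0.968, -0.251, -0.002], [-0.002, 0.003, -1.0]]
ft_force: [0.0, -0.2, -0.8]
gripper_width: 0.0211
```

```bash
python3 -m inch '[[[0,0,0.4,0,0,0],[0,0,0,0,0,0],[0,0,0,0,0,0]]]'; python3 -m inch '[[[0,0,0.1,0,0,0],[0,0,0,0,0,0],[0,0,0,0,0,0]]]'
```

```text
time: 13.87
tool_pos: [0.4615, -0.3757, 0.0306]
orientation: [[0.251, 0.968, 0.001], [0.968, -0.251, -0.001], [-0.001, 0.001, -1.0]]
ft_force: [-0.1, -0.7, 0.8]
gripper_width: 0.0214
time: 14.12
tool_pos: [0.4616, -0.3757, 0.0305]
orientation: [[0.251, 0.968, 0.001], [0.968, -0.251, -0.001], [-0.001, 0.002, -1.0]]
ft_force: [-1.5, 1.1, 7.9]
gripper_width: 0.0214
```

```bash
python3 -m inch '[[[0,0,0,0,0,0],[0,0,0,0,0,0],[0,0,0,0,0,0],[0,0,0,0,0,0],[0,0,-2,0,0,0],[0,0,-3.5,0,0,0],[0,0,-3.5,0,0,0],[0,0,-3.5,0,0,0],[0,0,-3.5,0,0,0],[0,0,-3,0,0,0]]]' 0
python3 -m inch '[[[3.8,-0.1,0,0,0,0],[3.8,-0.1,0,0,0,0],[3.8,-0.1,0,0,0,0],[3.8,-0.1,0,0,0,0],[3.8,-0.1,0,0,0,0],[3.8,-0.1,0,0,0,0],[3.8,-0.1,0,0,0,0],[3.8,-0.1,0,0,0,0],[0,0,0,0,0,0],[0,0,0,0,0,0]]]'
python3 - <<'E'
from h import *
im=viewer.read_camera('wrist'); i=viewer.camera_info('wrist');cv2.imwrite('pics/w8.png',im[:,:,::-1])
import pickle; pickle.dump(i,open('i8.pkl','wb'))
s=sense();print(s['tool_pos'],s['ft_force'],s['gripper_width'])
for n,z in [('leg_foot',.032),('hinge',.032),('bottom_edge',.022)]:
  for k in finder.mark_of('wrist',n)[:1]: print(n,k['score'],k['at'],plane('wrist',k['at'],z,i))
im=viewer.read_camera('top'); cv2.imwrite('pics/t8.png',im[:,:,::-1])
E
```

```text
time: 14.95
tool_pos: [0.4612, -0.3754, 0.2213]
orientation: [[0.251, 0.968, 0.001], [0.968, -0.251, -0.001], [-0.001, 0.001, -1.0]]
ft_force: [1.1, -1.1, 0.3]
gripper_width: 0.0855
time: 15.78
tool_pos: [0.5299, -0.077, 0.2188]
orientation: [[0.247, 0.969, -0.0], [0.969, -0.247, -0.0], [-0.0, -0.0, -1.0]]
ft_force: [-0.6, 0.2, -1.2]
gripper_width: 0.0851
[ 0.52976589 -0.07840893  0.21871537] [-0.61250761 -0.66689359 -0.8639273 ] 0.0856886385585203
leg_foot 0.9 [309.6, 22.7] [0.5625827 0.0809304 0.032    ]
hinge 0.57 [312.0, 147.5] [ 0.53401436 -0.03705563  0.032     ]
bottom_edge 0.89 [310.9, 13.3] [0.56648566 0.09159331 0.022     ]
```

View pics/w8.png

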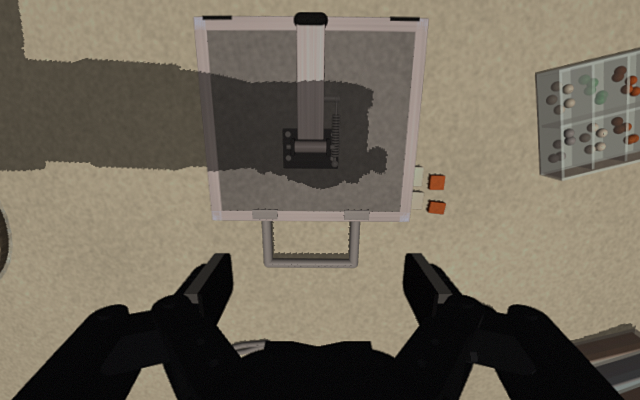

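View pics/t8.png

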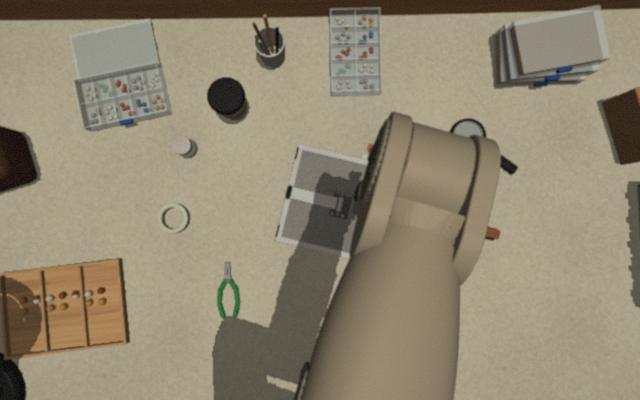

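```bash
cat >> h.py <<'E'
def go(t):
    s=sense(); return s['orientation'].T@(np.array(t)-s['tool_pos'])
def bw(b,P):
    c,s=np.cos(b[2]),np.sin(b[2]); return np.array([b[0]+c*P[0]-s*P[1], b[1]+s*P[0]+c*P[1], P[2]])
E
python3 - <<'E'
from h import *
import pickle; i=pickle.load(open('i8.pkl','rb'))
import h
viewer.camera_info
pts=np.array([(-110,-120,22),(-110,120,22),(110,-120,22),(110,120,22)])/1e3
uv=np.array([(195.5,17.5),(428,18.5),(213,220.5),(413,220.5)])
def T(v):
    return np.array([bw(v,p) for p in pts])
r=least_squares(lambda v:(proj('',T(v),i)-uv).ravel(),(.54,-.017,-1.826)); b=r.x
print(b,np.degrees(b[2])+90,r.fun.reshape(-1,2).round(1).tolist())
for n,P in [('foot',(-.103,0,.032)),('grip',(-.078,0,.034)),('handle',(.17,0,.014))]: print(n,bw(b,P),proj('',bw(b,P),i),go(bw(b,P)))
np.save('board.npy',b)
E
```

```text
[ 0.53930827 -0.01756061 -1.82384218] -14.498459192081214 [[-2.1, -0.4], [2.6, -1.3], [0.7, 1.3], [-1.3, 1.5]]
foot [0.56509473 0.08215929 0.032     ] [[311.76050459  20.64301148]] [ 0.1662971  -0.0067941   0.18672498]
grip [0.55883588 0.05795543 0.034     ] [[311.81905809  47.98453001]] [ 0.14129706 -0.00671528  0.18472695]
handle [ 0.4967481  -0.18214686  0.014     ] [[312.95313018 263.34684684]] [-0.10670011 -0.00592601  0.20474642]
```

```bash
python3 -m inch '[[[3.5,-0.2,2,0,0,0],[3.5,-0.2,3,0,0,0],[3.5,-0.2,3,0,0,0],[3.5,-0.1,3,0,0,0],[0,0,3,0,0,0],[0,0,2.5,0,0,0],[0,0,1.3,0,0,0],[0,0,0,0,0,0],[0,0,0,0,0,0],[0,0,0,0,0,0]]]'
python3 - <<'E'
from h import *
b=np.load('board.npy')
print(go(bw(b,(-.078,0,.034))),sense()['tool_pos'],sense()['ft_force'])
E
```

```text
time: 16.87
tool_pos: [0.5571, 0.0473, 0.0507]
orientation: [[0.253, 0.967, 0.002], [0.967, -0.253, -0.0], [0.0, 0.002, -1.0]]
ft_force: [1.3, 0.1, -0.3]
gripper_width: 0.0857
[ 0.01078436 -0.00101843  0.01665229] [0.55706693 0.04726506 0.05065008] [ 1.25113339  0.13323195 -0.34526275]
```

```bash
python3 -m inch '[[[1.1,-0.1,0.5,0,0,0],[0,0,1,0,0,0],[0,0,0,0,0,0],[0,0,0,0,0,0]]]'
python3 -m inch '[[[0,0,0,0,0,0],[0,0,0,0,0,0],[0,0,0,0,0,0],[0,0,0,0,0,0],[0,0,0,0,0,0],[0,0,0,0,0,0],[0,0,0,0,0,0]]]' 1 30
```

```text
time: 17.2
tool_pos: [0.5573, 0.0594, 0.0341]
orientation: [[0.251, 0.968, -0.001], [0.968, -0.251, 0.0], [-0.0, -0.001, -1.0]]
ft_force: [-0.1, 0.6, 0.1]
gripper_width: 0.0852
time: 17.78
tool_pos: [0.5577, 0.0592, 0.035]
orientation: [[0.251, 0.968, 0.0], [0.968, -0.251, 0.0], [0.0, -0.0, -1.0]]
ft_force: [-2.5, -0.6, 4.2]
gripper_width: 0.0272
```

```bash
python3 -m inch '[[[0,0,-0.6,0,0.06,0],[-0.02,0,-0.6,0,0.06,0],[-0.02,0,-0.6,0,0.06,0],[-0.02,0,-0.6,0,0.06,0],[-0.02,0,-0.6,0,0.06,0],[-0.02,0,-0.6,0,0.06,0],[-0.02,0,-0.6,0,0.06,0],[-0.02,0,-0.6,0,0.06,0],[-0.02,0,-0.6,0,0.06,0],[-0.02,0,-0.6,0,0.06,0]]]'
python3 - <<'E'
from h import *
for c in ('scene','wrist'):
    im=viewer.read_camera(c)
    if c=='scene': im=cv2.resize(im[130:330,200:440],None,fx=3,fy=3)
    cv2.imwrite(f'pics/k_{c}.png',im[:,:,::-1])
s=sense();print(s['tool_pos'],s['ft_force'],s['gripper_width'])
E
```

```text
time: 18.62
tool_pos: [0.5529, 0.0415, 0.0907]
orientation: [[0.208, 0.968, 0.142], [0.798, -0.252, 0.547], [0.565, -0.0, -0.825]]
ft_force: [-1.7, -2.9, -2.9]
gripper_width: 0.0271
[0.55297574 0.04108963 0.09046716] [-0.63432607  1.06057631 -0.3793244 ] 0.027239840236221252
```

View pics/k_scene.png

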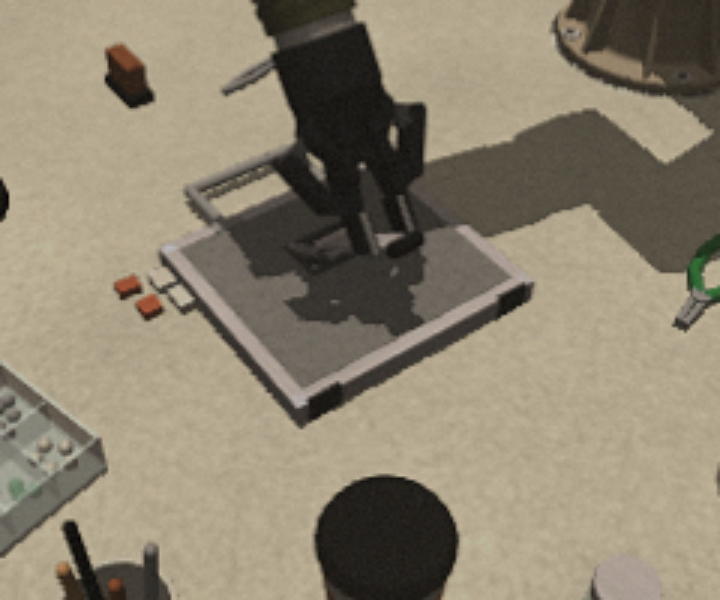

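View pics/k_wrist.png

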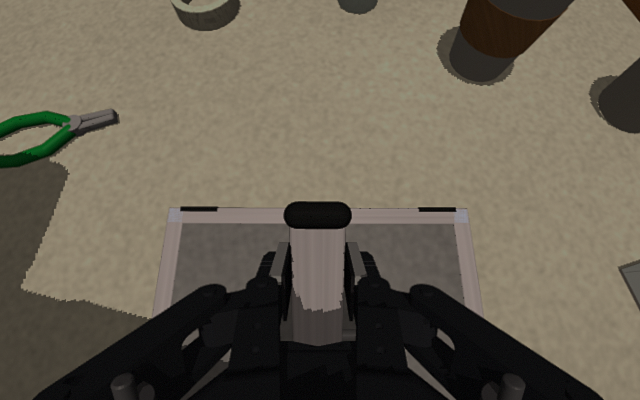

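```bash
python3 -m inch '[[[0,0,0,0,0,0],[0,0,0,0,0,0],[0,0,0,0,0,0],[0,0,0,0,0,0],[0,0,0,0,0,0],[0,0,-2,0,0,0],[0,0,-3,0,0,0],[0,0,-3,0,0,0],[0,0,-3,0,0,0],[0,0,0,0,0,0]]]' 0
python3 - <<'E'
from h import *
for c in ('scene','wrist'):
    im=viewer.read_camera(c)
    if c=='scene': im=cv2.resize(im[130:330,200:440],None,fx=3,fy=3)
    cv2.imwrite(f'pics/k2_{c}.png',im[:,:,::-1])
i=viewer.camera_info('wrist')
for n in ['leg_foot','hinge','bottom_edge']:
  for c in ('wrist','scene'):
    for k in finder.mark_of(c,n)[:1]: print(n,c,k['score'],k['at'])
b=np.load('board.npy')
for th in (0,.4,.6,.66):
    P=bw(b,(.02-.123*np.cos(th),0,.032+.123*np.sin(th))); print(th,P,proj('wrist',P),proj('scene',P))
s=sense();print(s['tool_pos'],s['ft_force'],s['gripper_width'],s['time'])
E
```

```text
time: 19.55
tool_pos: [0.5402, -0.0207, 0.1864]
orientation: [[0.205, 0.967, 0.149], [0.801, -0.253, 0.543], [0.563, 0.008, -0.826]]
ft_force: [1.2, -0.2, -0.1]
gripper_width: 0.0852
leg_foot wrist 0.62 [314.0, 181.1]
leg_foot scene 0.55 [332.9, 211.8]
hinge wrist 0.74 [313.5, 300.1]
hinge scene 0.91 [309.0, 210.1]
bottom_edge wrist 0.45 [469.0, 370.8]
bottom_edge scene 0.72 [338.5, 243.5]
0 [0.56509473 0.08215929 0.032     ] [[319.84864757 184.71738616]] [[337.84129425 237.65992766]]
0.4 [0.56266392 0.072759   0.07989846] [[320.18406844 175.66002597]] [[336.18279417 220.72737824]]
0.6 [0.5597162  0.06135973 0.10145102] [[320.40383555 178.37248324]] [[333.4101731  210.99954042]]
0.66 [0.55862785 0.05715094 0.10741337] [[320.47651034 180.43046043]] [[332.34326598 208.02234547]]
[ 0.53726228 -0.01689378  0.18084787] [0.00608438 0.02575588 0.73462495] 0.0851262988911859 19.95
```

View pics/k2_scene.png

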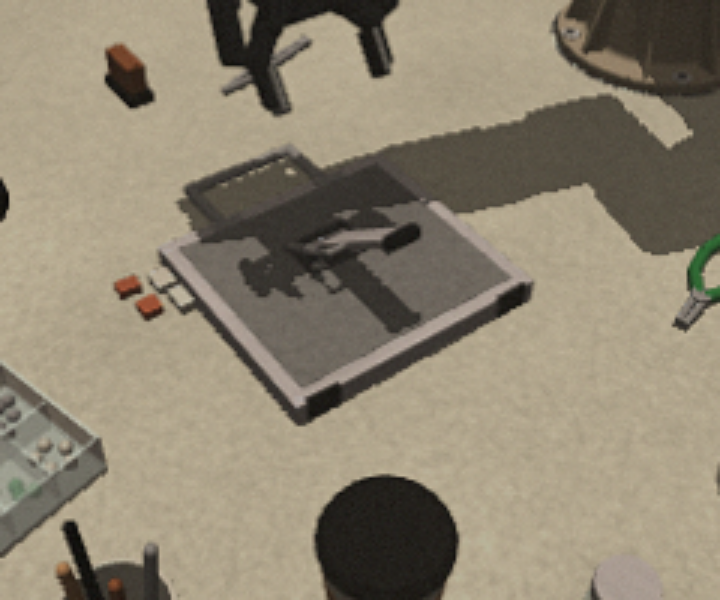

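View pics/k2_wrist.png

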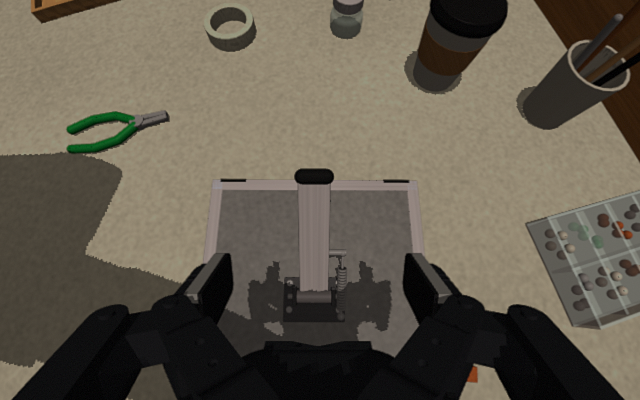

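```bash
python3 -m inch '[[[0,0,-1,0,-0.1,0],[0,0,-1,0,-0.1,0],[0,0,-1,0,-0.1,0],[0,0,-1,0,-0.1,0],[0,0,0,0,-0.1,0],[0,0,0,0,-0.1,0],[0,0,0,0,0,0]]]' 0.5
python3 - <<'E'
from h import *
s=sense();print(s['joint_positions'],s['gripper_width'])
b=np.load('board.npy'); print(go(bw(b,(.17,0,.20))))
E
```

```text
time: 20.53
tool_pos: [0.534, -0.0317, 0.2179]
orientation: [[0.246, 0.969, 0.0], [0.969, -0.246, -0.002], [-0.002, 0.001, -1.0]]
ft_force: [0.6, 0.8, -0.5]
gripper_width: 0.0426
[-11.9311768   13.88548912  -5.84993574  70.21779687  -0.12733264
  92.33768115] 0.04255613508770069
[-0.15491557  0.00097254  0.01824397]
```

```bash
python3 -m inch '[[[-3.1,0,0,0,0,0],[-3.1,0,0,0,0,0],[-3.1,0,0,0,0,0],[-3.1,0,0,0,0,-0.12],[-3.1,0,0,0,0,-0.12],[0,0,0,0,0,-0.12],[0,0,0,0,0,-0.12],[0,0,0,0,0,-0.12],[0,0,0,0,0,-0.12],[0,0,0,0,0,-0.12]]]'
python3 -m inch '[[[0,0,0,0,0,-0.12],[0,0,0,0,0,-0.12],[0,0,0,0,0,-0.12],[0,0,0,0,0,-0.12],[0,0,0,0,0,-0.12],[0,0,0,0,0,-0.12],[0,0,0,0,0,0],[0,0,0,0,0,0]]]'
python3 - <<'E'
from h import *
b=np.load('board.npy'); print(go(bw(b,(.17,0,.20))),sense()['joint_positions'])
im=viewer.read_camera('wrist'); i=viewer.camera_info('wrist');cv2.imwrite('pics/w9.png',im[:,:,::-1])
import pickle; pickle.dump(i,open('i9.pkl','wb'))
for k in finder.mark_of('wrist','handle')[:2]: print(k,plane('',k['at'],.014,i))
E
```

```text
time: 21.37
tool_pos: [0.4977, -0.1854, 0.2166]
orientation: [[-0.558, 0.83, -0.001], [0.83, 0.558, 0.003], [0.003, 0.001, -1.0]]
ft_force: [-0.7, -0.2, -0.1]
gripper_width: 0.0426
time: 22.03
tool_pos: [0.4978, -0.1853, 0.2169]
orientation: [[-0.964, 0.265, -0.001], [0.265, 0.964, 0.002], [0.001, 0.002, -1.0]]
ft_force: [0.8, -0.7, -0.9]
gripper_width: 0.0429
[0.0018298  0.00268975 0.0168668 ] [-29.11660113  13.58943709  -6.38421743  70.11143579   0.07500212
 -13.74032118]
{'at': [324.5, 173.9], 'score': 0.94} [ 0.49195766 -0.17432989  0.014     ]
{'at': [403.4, 264.3], 'score': 0.41} [ 0.63339288 -0.10645792  0.014     ]
```

View pics/w9.png

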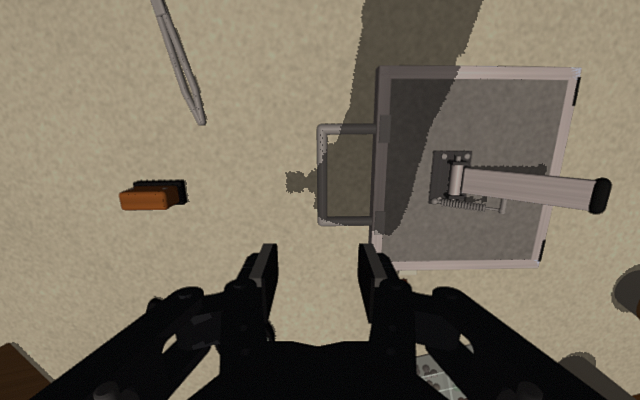

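Run:
```python
from h import *
import pickle; i=pickle.load(open('i9.pkl','rb'))
A=plane('',(323,129),.014,i);B=plane('',(322.5,221),.014,i)
print(A,B,np.linalg.norm(A-B),np.degrees(np.arctan2(*(B-A)[1::-1])),(A+B)/2)
m=(A+B)/2; print(go([m[0],m[1],.011]))
C=plane('',(378,68),.022,i);D=plane('',(372,269),.022,i);print(C,D,np.linalg.norm(C-D),np.degrees(np.arctan2(*(D-C)[1::-1])))
E=plane('',(582,67),.022,i);F=plane('',(538,267),.022,i);print(E,F)
s=sense();print(s['orientation'].round(3))
```

```text
[ 0.44207571 -0.16270408  0.014     ] [ 0.54796737 -0.19187411  0.014     ] 0.10983593617585807 -15.401307668160443 [ 0.49502154 -0.1772891   0.014     ]
[0.00489575 0.00675789 0.20617709]
[ 0.39689142 -0.09122308  0.022     ] [ 0.62428095 -0.14760588  0.022     ] 0.2342755099475579 -13.926015408655877
[0.45052546 0.12244331 0.022     ] [0.68069558 0.06082326 0.022     ]
[[-0.964  0.265 -0.   ]
 [ 0.265  0.964  0.001]
 [ 0.001  0.001 -1.   ]]
```

```bash
python3 -m inch '[[[0.5,0.6,2,0,0,0],[0,0,3.3,0,0,0],[0,0,3.3,0,0,0],[0,0,3.3,0,0,0],[0,0,3.3,0,0,0],[0,0,2.8,0,0,0],[0,0,1.2,0,0,0],[0,0,0,0,0,0],[0,0,0,0,0,0]]]'
python3 - <<'E'
from h import *
print(go([.495,-.1777,.012]),sense()['ft_force'])
E
```

```text
time: 22.88
tool_pos: [0.4945, -0.1779, 0.0251]
orientation: [[-0.965, 0.263, -0.001], [0.263, 0.965, 0.001], [0.002, 0.001, -1.0]]
ft_force: [0.8, 0.7, 0.2]
gripper_width: 0.0426
[-0.00048835  0.00033783  0.01308649] [0.84121356 0.70869704 0.20543086]
```

```bash
python3 -m inch '[[[0,0,0.8,0,0,0],[0,0,0.4,0,0,0],[0,0,0,0,0,0],[0,0,0,0,0,0]]]'
python3 -m inch '[[[0,0,0,0,0,0],[0,0,0,0,0,0],[0,0,0,0,0,0],[0,0,0,0,0,0],[0,0,0,0,0,0],[0,0,0,0,0,0]]]' 1 40
```

```text
time: 23.22
tool_pos: [0.4953, -0.1784, 0.0141]
orientation: [[-0.965, 0.262, 0.001], [0.262, 0.965, -0.0], [-0.001, -0.0, -1.0]]
ft_force: [0.2, 0.3, 0.1]
gripper_width: 0.0432
time: 23.72
tool_pos: [0.4953, -0.1786, 0.0142]
orientation: [[-0.965, 0.262, 0.001], [0.262, 0.965, -0.001], [-0.001, -0.001, -1.0]]
ft_force: [-1.7, -0.8, 5.4]
gripper_width: 0.0103
```

Run:
```python
import numpy as np
f=np.radians(np.r_[0,2,5,9,13.5,18,22.5,27,31.5,36,40.5,45,49.5,54,58.5,63,67.5,72,76,79.5,82.5,85,87,89,90])
n=-(28*np.cos(f)-1.4*np.sin(f)); z=28*np.sin(f)+1.4*np.cos(f)
# phase2 about back edge (n=2.2): rel x=28, z=-.8, angle past vertical t
t=np.radians(np.r_[1,2.5,4.5,7,9.5,12,14,15.5,16.6]); n2=2.2+28*np.sin(t)-.8*np.cos(t); z2=28*np.cos(t)+.8*np.sin(t)
N=np.r_[n,n2];Z=np.r_[z,z2]
for k in range(1,len(N)):
    print(k,'[0,%.2f,%.2f,0,0,0],'%(N[k]-N[k-1],-(Z[k]-Z[k-1])),' z %.2f n %.2f'%(Z[k],N[k]-N[0]))
```

```text
1 [0,0.07,-0.98,0,0,0],  z 2.38 n 0.07
2 [0,0.16,-1.46,0,0,0],  z 3.84 n 0.23
3 [0,0.34,-1.93,0,0,0],  z 5.76 n 0.56
4 [0,0.54,-2.13,0,0,0],  z 7.90 n 1.10
5 [0,0.70,-2.09,0,0,0],  z 9.98 n 1.80
6 [0,0.86,-2.02,0,0,0],  z 12.01 n 2.67
7 [0,1.02,-1.95,0,0,0],  z 13.96 n 3.69
8 [0,1.17,-1.86,0,0,0],  z 15.82 n 4.86
9 [0,1.31,-1.77,0,0,0],  z 17.59 n 6.17
10 [0,1.45,-1.66,0,0,0],  z 19.25 n 7.62
11 [0,1.57,-1.54,0,0,0],  z 20.79 n 9.19
12 [0,1.69,-1.41,0,0,0],  z 22.20 n 10.88
13 [0,1.79,-1.27,0,0,0],  z 23.48 n 12.67
14 [0,1.89,-1.13,0,0,0],  z 24.61 n 14.56
15 [0,1.97,-0.98,0,0,0],  z 25.58 n 16.54
16 [0,2.04,-0.82,0,0,0],  z 26.40 n 18.58
17 [0,2.10,-0.66,0,0,0],  z 27.06 n 20.68
18 [0,1.91,-0.44,0,0,0],  z 27.51 n 22.58
19 [0,1.69,-0.28,0,0,0],  z 27.79 n 24.27
20 [0,1.46,-0.16,0,0,0],  z 27.94 n 25.73
21 [0,1.22,-0.07,0,0,0],  z 28.02 n 26.95
22 [0,0.98,-0.02,0,0,0],  z 28.03 n 27.93
23 [0,0.98,0.01,0,0,0],  z 28.02 n 28.91
24 [0,0.49,0.02,0,0,0],  z 28.00 n 29.40
25 [0,0.49,-0.01,0,0,0],  z 28.01 n 29.89
26 [0,0.73,0.00,0,0,0],  z 28.01 n 30.62
27 [0,0.98,0.03,0,0,0],  z 27.98 n 31.60
28 [0,1.22,0.09,0,0,0],  z 27.89 n 32.82
29 [0,1.21,0.14,0,0,0],  z 27.75 n 34.03
30 [0,1.21,0.19,0,0,0],  z 27.55 n 35.24
31 [0,0.96,0.19,0,0,0],  z 27.36 n 36.20
32 [0,0.71,0.17,0,0,0],  z 27.20 n 36.91
33 [0,0.52,0.13,0,0,0],  z 27.06 n 37.43
```

```bash
python3 -m inch '[[[0,0.07,-0.98,0,0,0],[0,0.16,-1.46,0,0,0],[0,0.34,-1.93,0,0,0],[0,0.54,-2.13,0,0,0],[0,0.7,-2.09,0,0,0],[0,0,0,0,0,0],[0,0,0,0,0,0]]]'
python3 - <<'E'
from h import *
p=sense()['tool_pos'];print(p,(p-[.4953,-.1786,.0142])@[.253,.967,0],sense()['gripper_width'])
im=viewer.read_camera('scene');im=cv2.resize(im[130:330,200:440],None,fx=3,fy=3)
cv2.imwrite('pics/r1.png',im[:,:,::-1])
E
```

```text
time: 24.3
tool_pos: [0.5003, -0.1611, 0.1001]
orientation: [[-0.965, 0.261, 0.002], [0.261, 0.965, -0.001], [-0.002, -0.001, -1.0]]
ft_force: [-0.3, -2.1, -3.0]
gripper_width: 0.0101
[ 0.50031683 -0.16105676  0.10010916] 0.0182335735765401 0.01014085518601954
```

View pics/r1.png

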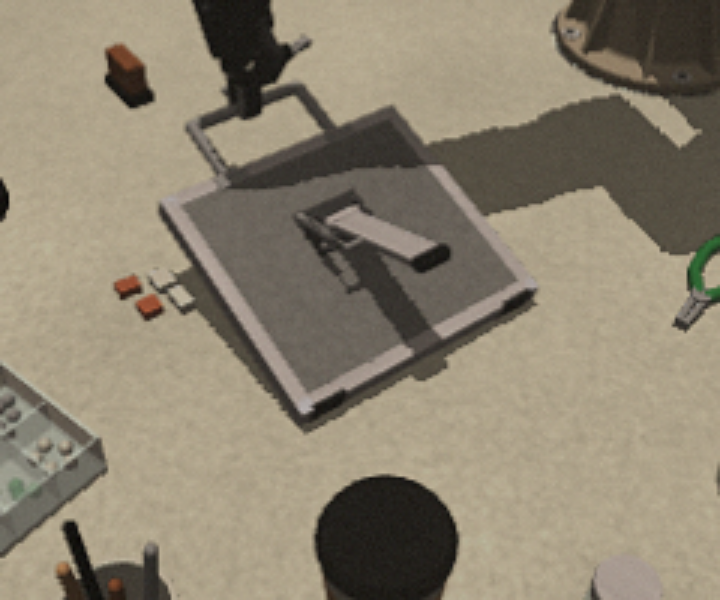

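Works: bar at z 0.100 as planned, board pivoting. Continue.

```bash
python3 -m inch '[[[0,0.86,-2.02,0,0,0],[0,1.02,-1.95,0,0,0],[0,1.17,-1.86,0,0,0],[0,1.31,-1.77,0,0,0],[0,1.45,-1.66,0,0,0],[0,1.57,-1.54,0,0,0],[0,1.69,-1.41,0,0,0],[0,1.79,-1.27,0,0,0],[0,0,0,0,0,0],[0,0,0,0,0,0]]]'
python3 - <<'E'
from h import *
p=sense()['tool_pos'];print(p,(p-[.4953,-.1786,.0142])@[.253,.967,0],sense()['gripper_width'],sense()['joint_positions'])
im=viewer.read_camera('scene');im=cv2.resize(im[100:330,200:440],None,fx=2.6,fy=2.6)
cv2.imwrite('pics/r2.png',im[:,:,::-1])
E
```

```text
time: 25.18
tool_pos: [0.5286, -0.0571, 0.2348]
orientation: [[-0.965, 0.261, 0.001], [0.261, 0.965, -0.004], [-0.002, -0.003, -1.0]]
ft_force: [-2.1, -6.4, 7.1]
gripper_width: 0.0099
[ 0.5285869  -0.05709006  0.23479819] 0.12592169849197818 0.009944151819472601 [-14.7088299   13.13518955  -4.4388336   72.32588861  -0.19750058
   0.43333299]
```

View pics/r2.png

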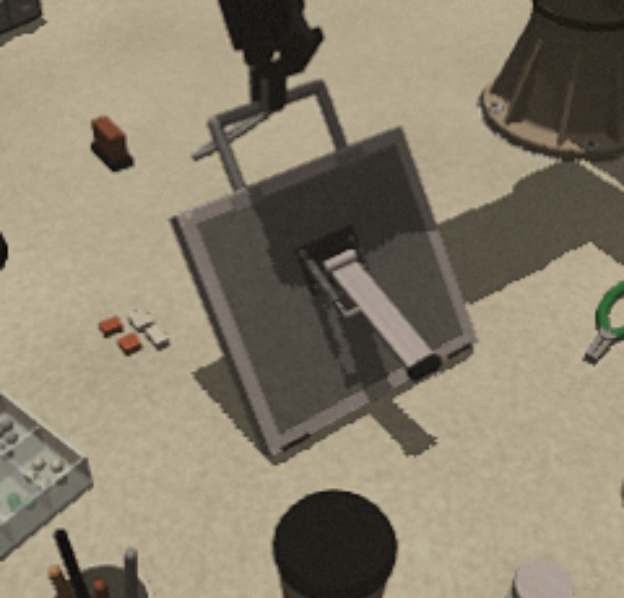

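```bash
python3 -m inch '[[[0,1.89,-1.13,0,0,0],[0,1.97,-0.98,0,0,0],[0,2.04,-0.82,0,0,0],[0,2.1,-0.66,0,0,0],[0,1.91,-0.44,0,0,0],[0,1.69,-0.28,0,0,0],[0,1.46,-0.16,0,0,0],[0,0,0,0,0,0],[0,0,0,0,0,0]]]'
python3 - <<'E'
from h import *
p=sense()['tool_pos'];print(p,(p-[.4953,-.1786,.0142])@[.253,.967,0],sense()['gripper_width'],sense()['joint_positions'])
im=viewer.read_camera('scene');im=cv2.resize(im[100:330,200:440],None,fx=2.6,fy=2.6)
cv2.imwrite('pics/r3.png',im[:,:,::-1])
for n in ['leg_foot','hinge','bottom_edge','handle']:
    for k in finder.mark_of('scene',n)[:1]: print(n,k['score'],k['at'])
E
```

```text
time: 25.98
tool_pos: [0.5626, 0.0706, 0.2816]
orientation: [[-0.966, 0.26, 0.003], [0.26, 0.966, 0.0], [-0.003, 0.001, -1.0]]
ft_force: [-6.8, -0.9, 19.4]
gripper_width: 0.0095
[0.56263781 0.0706486  0.28158763] 0.2580598656016217 0.009523041681391835 [-9.57454761e-01  1.64640226e+01  6.49153460e+00  7.98304935e+01
  7.92080256e-03  1.41347244e+01]
leg_foot 0.74 [371.6, 264.7]
hinge 0.57 [346.7, 215.6]
bottom_edge 0.69 [343.7, 258.1]
handle 0.76 [340.7, 147.4]
```

View pics/r3.png

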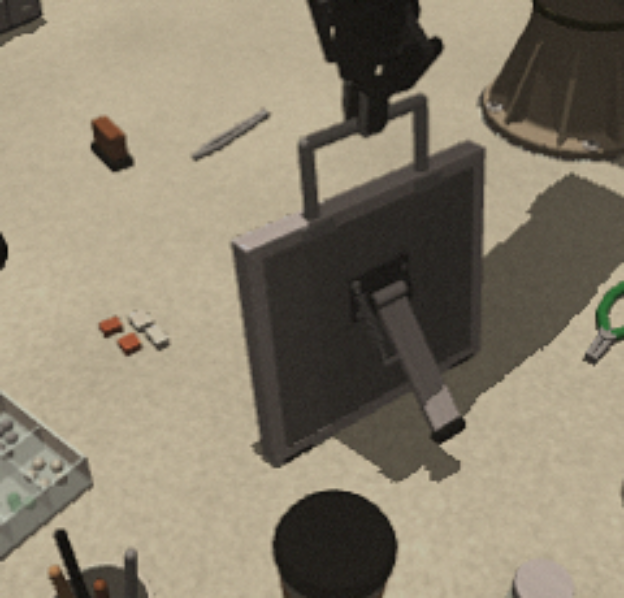

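```bash
python3 -m inch '[[[0,0.6,-0.2,0,0,0],[0,0.98,-0.02,0,0,0],[0,0.98,0,0,0,0],[0,0.8,0,0,0,0],[0,0.8,0,0,0,0],[0,0,0,0,0,0],[0,0,0,0,0,0]]]'
python3 - <<'E'
from h import *
p=sense()['tool_pos'];print(p,(p-[.4953,-.1786,.0142])@[.253,.967,0],sense()['gripper_width'],sense()['ft_force'])
im=viewer.read_camera('scene');im=cv2.resize(im[100:330,200:440],None,fx=2.6,fy=2.6)
cv2.imwrite('pics/r4.png',im[:,:,::-1])
E
```

```text
time: 26.82
tool_pos: [0.5732, 0.1112, 0.282]
orientation: [[-0.965, 0.261, 0.001], [0.261, 0.965, 0.002], [-0.0, 0.002, -1.0]]
ft_force: [-4.1, 1.3, 11.7]
gripper_width: 0.0099
[0.57318525 0.11116089 0.28203255] 0.29990375052486684 0.009881521555997298 [-4.07103982  1.33707972 11.70743202]
```

View pics/r4.png

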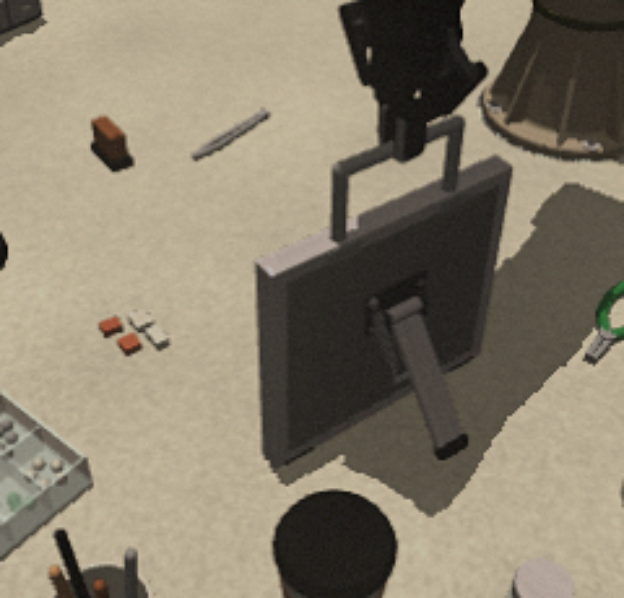

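```bash
python3 -m inch '[[[0,0.7,0,0,0,0],[0,1,0.03,0,0,0],[0,1.1,0.07,0,0,0],[0,1.1,0.12,0,0,0],[0,1.1,0.17,0,0,0],[0,0.8,0.16,0,0,0],[0,0,0,0,0,0],[0,0,0,0,0,0]]]'
python3 - <<'E'
from h import *
p=sense()['tool_pos'];print(p,(p-[.4953,-.1786,.0142])@[.253,.967,0],sense()['gripper_width'],sense()['ft_force'])
im=viewer.read_camera('scene');im=cv2.resize(im[100:330,200:440],None,fx=2.6,fy=2.6)
cv2.imwrite('pics/r5.png',im[:,:,::-1])
for n in ['leg_foot','hinge','bottom_edge','handle']:
    for k in finder.mark_of('scene',n)[:1]: print(n,k['score'],k['at'],plane('scene',k['at'],{'leg_foot':.007,'bottom_edge':0,'hinge':.15,'handle':.27}[n]))
E
```

```text
time: 27.53
tool_pos: [0.5885, 0.1676, 0.2766]
orientation: [[-0.966, 0.26, 0.001], [0.26, 0.966, 0.003], [-0.001, 0.003, -1.0]]
ft_force: [-4.0, 2.5, 12.2]
gripper_width: 0.0101
[0.58850047 0.16760082 0.27662949] 0.3583559128805309 0.010112599117822928 [-3.98922256  2.52072488 12.22617689]
leg_foot 0.88 [373.9, 277.7] [0.59209743 0.20503037 0.007     ]
hinge 0.8 [358.9, 226.8] [0.60847937 0.16112619 0.15      ]
bottom_edge 0.84 [344.0, 255.2] [0.57626477 0.11090843 0.        ]
handle 0.89 [371.9, 175.2] [0.59124856 0.16568902 0.27      ]
```

View pics/r5.png

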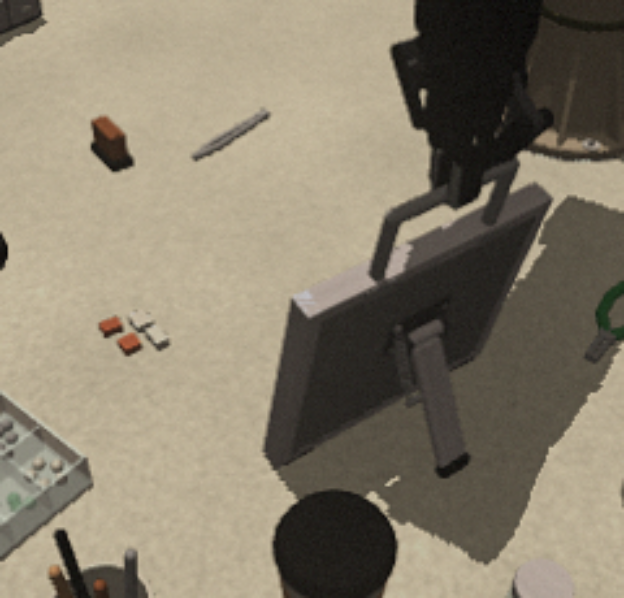

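```bash
python3 -m inch '[[[0,0.4,0.1,0,0,0],[0,0.4,0.1,0,0,0],[0,0.4,0.12,0,0,0],[0,0,0,0,0,0],[0,0,0,0,0,0],[0,0,0,0,0,0]]]'
python3 - <<'E'
from h import *
p=sense()['tool_pos'];f=sense()['ft_force'];print(p,(p-[.4953,-.1786,.0142])@[.253,.967,0],f,f@[.253,.967,0])
im=viewer.read_camera('scene');im=cv2.resize(im[100:330,200:440],None,fx=2.6,fy=2.6)
cv2.imwrite('pics/r6.png',im[:,:,::-1])
for n in ['leg_foot','hinge','bottom_edge','handle']:
    for k in finder.mark_of('scene',n)[:1]: print(n,k['score'],k['at'],plane('scene',k['at'],{'leg_foot':.007,'bottom_edge':0,'hinge':.15,'handle':.27}[n]))
E
```

```text
time: 28.28
tool_pos: [0.5917, 0.1791, 0.2739]
orientation: [[-0.965, 0.261, 0.002], [0.261, 0.965, 0.004], [-0.001, 0.004, -1.0]]
ft_force: [-4.6, 4.4, 13.5]
gripper_width: 0.01
[0.59170332 0.1791192  0.27388161] 0.37030450969543366 [-4.57892035  4.4489626  13.50208829] 3.1436799841339718
leg_foot 0.96 [372.3, 279.9] [0.59950287 0.20562466 0.007     ]
hinge 0.18 [186.7, 197.5] [ 0.77529994 -0.17810487  0.15      ]
bottom_edge 0.62 [343.0, 260.6] [0.59127402 0.11908467 0.        ]
handle 0.65 [378.6, 179.3] [0.59386223 0.18162534 0.27      ]
```

View pics/r6.png

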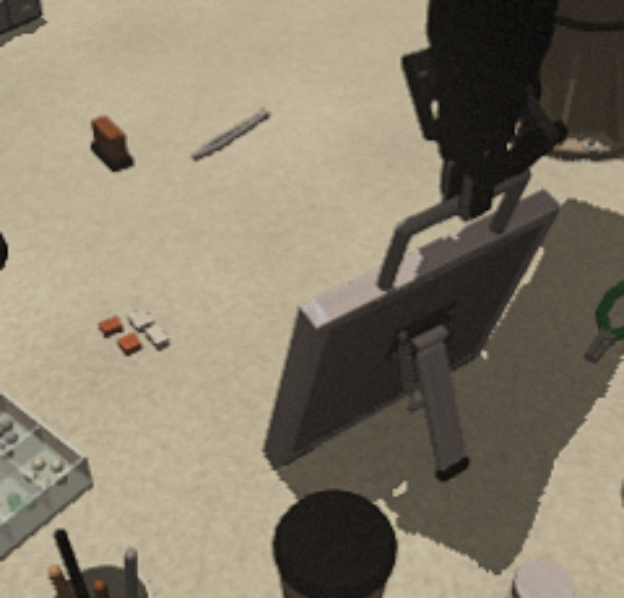

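```bash
for k in 1; do python3 -m inch '[[[0,0.3,0.1,0,0,0],[0,0,0,0,0,0],[0,0,0,0,0,0],[0,0,0,0,0,0]]]'; done
python3 -m inch '[[[0,0.2,0.07,0,0,0],[0,0,0,0,0,0],[0,0,0,0,0,0],[0,0,0,0,0,0]]]'
```

```text
time: 28.87
tool_pos: [0.5925, 0.182, 0.2732]
orientation: [[-0.965, 0.261, 0.002], [0.261, 0.965, 0.004], [-0.001, 0.004, -1.0]]
ft_force: [-3.6, 4.2, 15.0]
gripper_width: 0.0102
time: 29.2
tool_pos: [0.5931, 0.1842, 0.2723]
orientation: [[-0.965, 0.261, 0.002], [0.261, 0.965, 0.004], [-0.001, 0.005, -1.0]]
ft_force: [-3.8, 5.0, 14.4]
gripper_width: 0.0097
```

```bash
python3 -m inch '[[[0,0.3,0.09,0,0,0],[0,0,0,0,0,0],[0,0,0,0,0,0],[0,0,0,0,0,0]]]'
python3 -m inch '[[[0,0.3,0.09,0,0,0],[0,0,0,0,0,0],[0,0,0,0,0,0],[0,0,0,0,0,0]]]'
python3 - <<'E'
from h import *
for c in ('scene','top','wrist'):
    im=viewer.read_camera(c)
    if c=='scene': im=cv2.resize(im[130:310,260:460],None,fx=4,fy=3.3)
    cv2.imwrite(f'pics/r7{c}.png',im[:,:,::-1])
for n in ['leg_foot','bottom_edge','handle']:
  for c in ('scene','top'):
    for k in finder.mark_of(c,n)[:1]: print(n,c,k['score'],k['at'],plane(c,k['at'],{'leg_foot':.007,'bottom_edge':0,'hinge':.15,'handle':.27}[n]))
E
```

```text
time: 29.53
tool_pos: [0.594, 0.1872, 0.2715]
orientation: [[-0.965, 0.261, 0.003], [0.261, 0.965, 0.005], [-0.001, 0.005, -1.0]]
ft_force: [-3.9, 6.6, 13.7]
gripper_width: 0.01
time: 29.87
tool_pos: [0.5947, 0.1899, 0.2708]
orientation: [[-0.965, 0.261, 0.003], [0.261, 0.965, 0.004], [-0.002, 0.005, -1.0]]
ft_force: [-2.8, 3.6, 14.4]
gripper_width: 0.0099
bottom_edge scene 0.9 [344.9, 258.5] [0.58319671 0.11867822 0.        ]
bottom_edge top 0.7 [275.3, 189.3] [0.57046459 0.11831606 0.        ]
handle scene 0.7 [381.1, 182.6] [0.59924528 0.19023024 0.27      ]
handle top 0.67 [217.5, 166.6] [0.59267873 0.19366613 0.27      ]
```

View pics/r7scene.png

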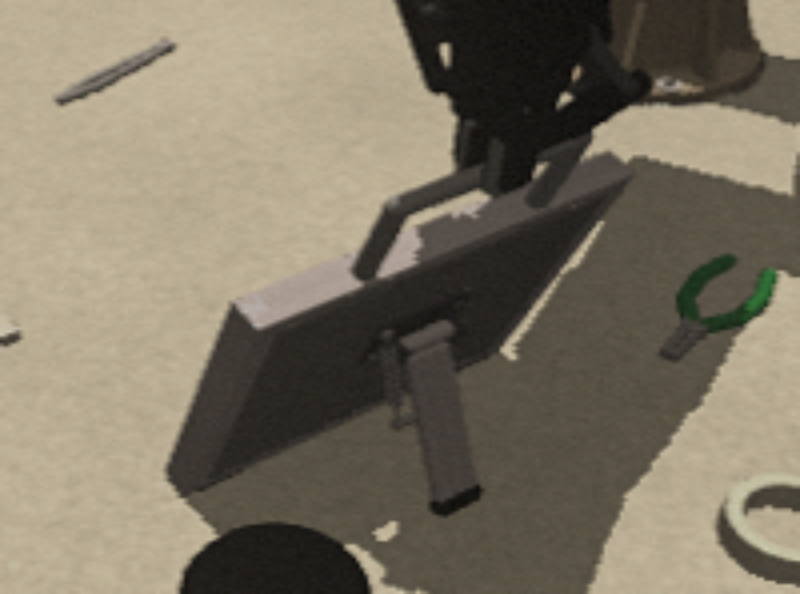

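View pics/r7top.png

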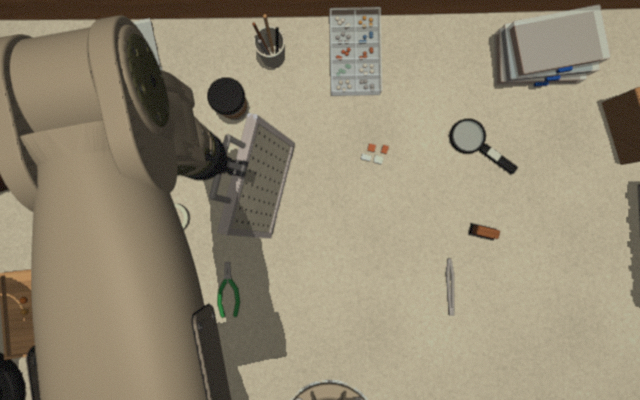

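```bash
python3 -m inch '[[[0,0.3,0.06,0,0,0],[0,0,0,0,0,0],[0,0,0,0,0,0],[0,0,0,0,0,0]]]'
python3 -m inch '[[[0,0.3,0.06,0,0,0],[0,0,0,0,0,0],[0,0,0,0,0,0],[0,0,0,0,0,0]]]'
python3 - <<'E'
from h import *
im=viewer.read_camera('scene'); im=cv2.resize(im[130:310,260:460],None,fx=4,fy=3.3)
cv2.imwrite(f'pics/r8.png',im[:,:,::-1])
for n in ['leg_foot','bottom_edge','handle']:
  for c in ('scene',):
    for k in finder.mark_of(c,n)[:1]: print(n,c,k['score'],k['at'],plane(c,k['at'],{'leg_foot':.007,'bottom_edge':0,'hinge':.15,'handle':.27}[n]))
E
```

```text
time: 30.65
tool_pos: [0.596, 0.1913, 0.2706]
orientation: [[-0.965, 0.262, 0.004], [0.262, 0.965, 0.001], [-0.003, 0.002, -1.0]]
ft_force: [-2.4, 0.7, 17.0]
gripper_width: 0.0099
time: 30.98
tool_pos: [0.5976, 0.1932, 0.2707]
orientation: [[-0.965, 0.263, 0.006], [0.263, 0.965, -0.0], [-0.006, 0.001, -1.0]]
ft_force: [-1.5, -3.5, 18.1]
gripper_width: 0.0093
leg_foot scene 0.91 [373.6, 284.0] [0.60707138 0.21398569 0.007     ]
bottom_edge scene 0.8 [346.2, 260.2] [0.58545822 0.12414183 0.        ]
handle scene 0.57 [381.2, 182.0] [0.59763518 0.18943146 0.27      ]
```

View pics/r8.png

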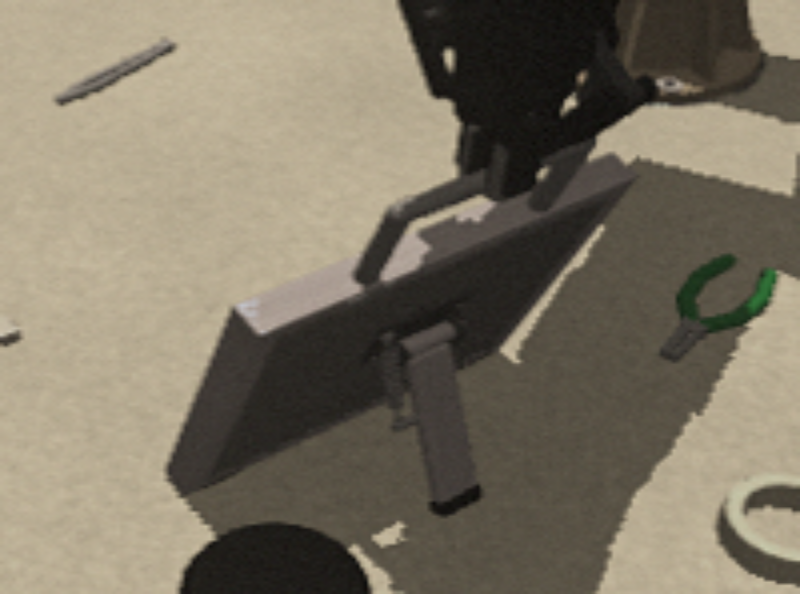

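View pics/r7wrist.png

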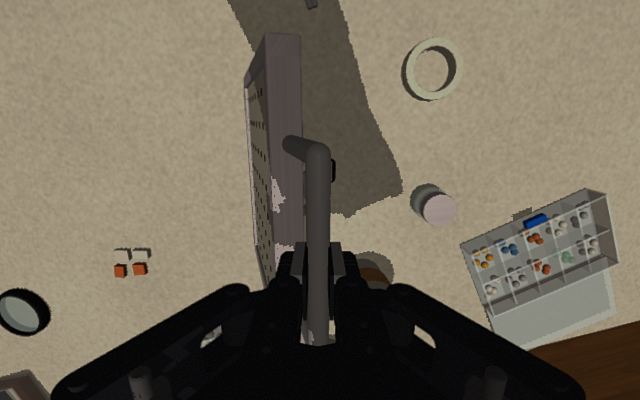

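```bash
python3 -m inch '[[[0,-0.15,-0.05,0,0,0],[0,0,0,0,0,0],[0,0,0,0,0,0],[0,0,0,0,0,0],[0,0,0,0,0,0],[0,0,0,0,0,0]]]'
python3 -m inch '[[[0,0,0,0,0,0],[0,0,0,0,0,0],[0,0,0,0,0,0],[0,0,0,0,0,0],[0,0,0,0,0,0],[0,0,0,0,0,0]]]'
python3 - <<'E'
from h import *
for n in ['bottom_edge','leg_foot']:
    viewer.read_camera('scene')
    for k in finder.mark_of('scene',n)[:1]: print(n,k['score'],k['at'])
p=sense()['tool_pos']
# model of standing board from grip; compare foot and bottom-edge pixels
nv=np.array([.2515,.968,0]);zz=np.array([0,0,1.])
for t in (.2,.25,.29,.33):
    H=p.copy(); xb=np.sin(t)*nv+np.cos(t)*zz; zb=np.cos(t)*nv-np.sin(t)*zz
    be=H-.28*xb+.008*zb; foot=be+.033*xb+.085*zb
    print(t,'be',be.round(4),proj('scene',be)[0].round(1),'foot',foot.round(4),proj('scene',foot)[0].round(1))
E
```

```text
time: 31.68
tool_pos: [0.5966, 0.1921, 0.2707]
orientation: [[-0.965, 0.262, 0.004], [0.262, 0.965, 0.0], [-0.004, 0.001, -1.0]]
ft_force: [-2.8, -1.6, 16.7]
gripper_width: 0.01
time: 32.18
tool_pos: [0.5966, 0.1921, 0.2706]
orientation: [[-0.965, 0.262, 0.004], [0.262, 0.965, 0.0], [-0.004, 0.001, -1.0]]
ft_force: [-2.1, -1.9, 16.5]
gripper_width: 0.0098
bottom_edge 0.92 [345.1, 259.3]
leg_foot 0.68 [372.3, 280.1]
0.2 be [ 0.5846  0.1458 -0.0053] [353.8 266. ] foot [0.6072 0.2328 0.0101] [381.  287.7]
0.25 be [ 0.5812  0.1325 -0.0026] [350.1 261.6] foot [0.6039 0.2202 0.0083] [376.8 284.2]
0.29 be [5.784e-01 1.220e-01 1.000e-04] [347.2 258. ] foot [0.6013 0.21   0.0074] [373.5 281.3]
0.33 be [0.5757 0.1116 0.0032] [344.4 254.3] foot [0.5986 0.1998 0.0069] [370.3 278.3]
```

```bash
python3 -c "
from cell import sign_off,sense
print(sense()['joint_velocities']); print(sign_off())"
```

```text
[-0.12021826  0.05610842 -0.03922217 -0.07076109 -0.00519007  0.01824048]
the job is handed in; nothing more can be done
None
```

I finished all the steps and handed the job in at about 32 s of the 72 s allowed. `sign_off()` gives no verdict, so I don't know how it was scored.

- **Chips:** I swept all four off the board's +y side with the scraper in one pass. The pictures afterwards show them lying on the table. Midway through the sweep the blade pressed on the board with about 9 N. That may have shifted the board a few mm, so I measured its pose again before the next step.
- **Scraper:** it is standing on the table near where it started.
- **Kickstand:** I pinched the leg and swung it up to about 0.6 rad with the board flat. When released it stayed open, and the foot appeared where an opening of 0.60–0.66 rad puts it.
- **Board:** I raised it by the handle with the tool pointing down. The bottom edge slid roughly 10 mm along the table on the way up. I leaned it back until the force reversed and the height stopped dropping, which I took as the foot touching down.

**Last checks:**
- **Lean:** the bar was 0.2706 m up. With the foot and bottom-edge pixels, that fits a lean of about 0.29–0.30 rad, with both points on the table to within my measurement error of a few mm.
- **Grip:** it was commanded at 40 N, but I did not measure the contact force on the bar. The jaws read 10 mm on the 12 mm bar.
- **Forces:** the arm was still pressing down on the board with about 16 N, and it was at rest.
- **Bystanders:** I saw nothing displaced in the pictures, but I did not measure their positions at the end.

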